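# Clamp a glass-windowed flow cell with a slip-clutch knob

## Task

Stand the green flow cell upright on the steel bed of the clamp holder, between the rails and just in front of the orange jaw, setting it down gently. Then turn the red knob clockwise (seen from above) until its slip clutch clicks, and stop at the first or second click, so the cell stays squarely clamped against the blue stop and is not over-tightened; let go and leave the other things on the bench alone.

Things in the scene. Friction and masses are not known exactly. Their poses are not given: they have to be found in the camera images.
- cell_center (a point): Centre (half-way up) of the loose green flow cell: an upright block 40 mm (its x) by 30 mm (its y) by 56 mm tall (z), glass windows on the two y faces, two steel ports 8 mm thick and 10 mm tall on top; 110 to 225 g. Grip it across its x faces (40 mm apart), so that the window faces go to the jaw and the stop.
- cell: The same green cell; origin: centre of its underside. It starts upright on the bench at any of three places, the others holding a blue cell and a small amber jar.
- cell_blue: Blue flow cell, same shape as the green one; a bystander to leave alone. Origin: centre of its underside.
- jar: Small amber jar, 40 mm across, 55 mm tall; a bystander to leave alone. Origin: centre of its underside.
- beaker: Glass beaker, 90 mm across, 100 mm tall; a bystander. Origin: centre of its underside.
- spatula: Wide-bladed spatula with a wooden handle, 180 mm long, lying flat; a bystander.
- clip: Small green ring clip, 36 mm across, 12 mm tall; a bystander. Origin: centre of its underside.
- holder: Fixed clamp holder: aluminium base 100 mm (x) by 250 mm (y from -155 to +95 mm), 12 mm thick, with a white gearbox (64 by 70 mm, top 56 mm above the bench) centred at y = -115 mm. Origin on the bench; x across the clamp, y the clamping direction (from orange jaw to blue stop), z up.
- bed: Fixed steel bed of the holder, same frame as the holder. The cell stands on its top, 18 mm above the bench, y = -72 to +72 mm. Two dark rails, 46 mm apart inside (x = -23 to +23 mm), rise 8 mm above the bed's top and guide the cell's 40 mm width.
- nest (a point): Point on the bed's top, midway between the rails, 19 mm in front of the open jaw: set the middle of the cell's underside here, its x along the holder's x. Same axes as the holder. The blue stop (36 mm wide, 30 mm tall, dark screw on top) was left at an unknown place on the bed: from open jaw to stop is anywhere from 44 to 70 mm.
- jaw: Orange jaw, 36 mm wide, 30 mm tall; origin at the middle of the lower edge of its pressing face, at holder y = -45 mm when open (as it starts). The knob drives it towards +y, 12 mm per radian, sliding the cell along the bed to the blue stop: 1.2 to 3.4 rad until it is met, then some 0.5 rad more against the jaw's springs (2 N per mm). It stays put when the knob is let go.
- knob_grip (a point): On the upright axis of the red knob, at the height to grip it, 86 mm above the bench. Ribbed cylinder 40 mm across, 66 to 102 mm above the bench, over a dark collar 54 mm across (top at 64 mm). Turn it clockwise seen from above with a firm grip (40 N does), regripping as needed; let go, it stays. It turns freely at some 0.4 N m.
- knob_mark (a point): Outer end of the white line on the knob's top, 19 mm from the axis. A slip clutch joins knob and collar: with the cell tight the collar stops and the knob turns on alone against 0.5 N m, clicking at 0.31, 0.94 and 1.57 rad of slip: at a click the torque falls by 0.3 N m or more (the knob then pulls itself on to the next notch, 0.3 rad ahead) and climbs again.
- collar_mark (a point): Yellow mark on the collar, 23.5 mm from the knob's axis. It starts in line with the knob's white line (4.5 mm apart seen from above) and stays so until the clutch slips; the angle between the marks about the axis is then how far the clutch has slipped. The collar turns with the jaw's drive.
Things that resemble listed ones, but are neither listed nor needed, are in the scene too. Of the things shaped like the cell, the green one is meant.

How it is judged:
On the way, in this order (a step that is already met when the one before it is completed fails the run):
1. the green cell stands upright on the bed between the rails, in front of the jaw, let go (x of cell_center in the frame of holder between -0.006 and 0.006 m and z of cell_center in the frame of holder between 0.042 and 0.05 m and y of cell_center in the frame of holder between -0.034 and 0.03 m and angle between cell_center's own z axis and vertical below 0.08 rad and angle between the x axis of cell_center and the x axis of holder, either way round below 0.3 rad and contact force between the fingers and cell below 0.5 N), for 0.2 s.
2. the cell is clamped by the jaw and the clutch has clicked (slipped by over 0.37 rad) (x of cell_center in the frame of holder between -0.006 and 0.006 m and z of cell_center in the frame of holder between 0.042 and 0.05 m and y of cell_center in the frame of holder between -0.034 and 0.03 m and angle between cell_center's own z axis and vertical below 0.08 rad and angle between the x axis of cell_center and the x axis of holder, either way round below 0.3 rad and contact force between jaw and cell above 3 N and horizontal distance between knob_mark and collar_mark above 0.0089823 m), for 0.1 s.
At the end, for the whole second after the job is handed in: Green cell upright and square (0.08 rad) on the bed, within 6 mm of midway between the rails, at rest, held by the jaw with over 3 N; clutch slipped 0.37 to 1.7 rad (one or two clicks, marks 9 to 32 mm apart seen from above) (all of step 2 and angle between the x axis of cell_center and the x axis of holder, either way round below 0.08 rad and horizontal distance between knob_mark and collar_mark below 0.0320672 m and linear speed of cell below 0.01 m/s); the robot touches nothing.
It fails at once if the clutch is turned past its second click (slip over 1.7 rad, either way) (horizontal distance between knob_mark and collar_mark above 0.0320672 m).
It fails at once if the cell is pressed or dropped onto the bed with over 60 N (contact force between cell and bed above 60 N).
It fails at once if the blue cell, jar, beaker, spatula or clip is moved by over 20 mm (distance of any of cell_blue, jar, beaker, spatula, clip from where it was at the start of the episode above 0.02 m).
It also fails if it takes over 72 s, if anything falls off the work surface, if the arm or the gripper's body presses on something with over 40 N, if the wrist force passes 120 N, or if a joint passes its speed limit or range.

## Robot

A 6-joint arm with a two-finger parallel gripper is mounted at the origin on the work surface. World frame = base frame: x ahead of the robot, y to its left, z up, the work surface at z = 0. Lengths are in m, angles in rad, forces in N, time in s.
With the tool pointing down it reaches from about 0.325 to 1 m from the base axis. Payload 5.1 kg.
Tool frame: the origin (TCP) lies on the centre line of the jaws, within the pads' length; the fingertips stand 25 mm ahead of it and the grasp point (between the pads) lies 6 mm ahead of it (bot.nose_length is the z of the fingertips in the tool frame, in m); z points along the fingers, y is the direction in which the jaws open and shut (so a half turn about z gives the same grasp; the last joint's range is limited). The gripper opens to 85 mm and grips with 20 to 120 N. Pads are 22 mm wide; open, the fingers measure 114 mm over their backs; the gripper's body (76 mm by 85 mm) begins 54 mm behind the grasp point. The pads swing forward as they close: fully open they stand 13 mm farther back than shut.
Start: joints at [-1.356, 0.124, 1.65, -0, 1.367, -0.083], TCP at [0.191, -0.621, 0.256] pointing down, gripper open.
Joint ranges: [-2.61, 2.61], [-1.02, 2.33], [0.03, 2.71], [-1.35, 4.49], [0.32, 2.68], [-2.91, 2.91]. Speed limits (rad/s): [2.57, 2.57, 3.14, 3.14, 3.14, 3.14].

## Interface

Orientations are given as a unit quaternion [x, y, z, w].
In Python, from cell import bot gives the robot as it stands.
- The arm moves only by the shell command python3 -m crank 'ROWS' [FORCE]. ROWS is JSON, a list of rows, each a list of 3 entries, a list of its own where there are three numbers: the turn, a rotation vector about the tool's x, y, z in rad, then the shift along the tool's x, y, z in m, then the opening, from 0 (shut) to 1 (fully open). A call has 1 to 8 rows; each row is the pose to reach, as a shift and turn from the pose commanded when the call began, along the tool's axes at that moment; what a row does not reach only later rows make up. A row lasts 1/10 s, in which the tool goes at most 50 mm and 8.59 degrees, less where a joint would pass 70% of its speed; a pose out of reach is approached as far as the arm can. A call with a gripper value outside its range is refused whole. The fingers move at their own pace and stop on an object; FORCE is the grip in N (left out, the last holds). Time passes only in rows, so rows that repeat a pose let the fingers close. It gives the time, the measured TCP pose, the force and the opening at its end, in the units of the state.
- bot.sense(): the state, without advancing time (a new reading comes with each control period).
- bot.camera(name): name is "scene" or "top" or "wrist"; returns the picture (400x640x3 uint8, red, green, blue); there is no depth.
- bot.camera_params(name): a dict with "intrinsics" (3x3 intrinsics, pixels), "R" (3x3) and "t" (3): a world point X has camera coordinates R X + t. Camera axes: x right, y down, z forward; pixel columns grow to the right and rows downward; lengths in m; the calibration is good to about 2 mm. A picture is of the moment at which its call begins: read the wrist's pose just before it. camera_params takes no time and is no camera call; for the wrist camera it gives the pose at the moment of the call.
- bot.close_job(): hands the job in, once; it reports no verdict.
The state is a dict: "t": time; "joint_positions": joint angles; "joint_vel": joint speeds; "tau": joint torques, N m; "position": TCP position; "orientation": TCP orientation; "ft_force": force on the tool from outside, world axes, zero at the start; "wrist_torque": the same for the moment, N m; "opening": finger opening in m.
Only numpy, scipy, OpenCV 4.12 (cv2) and the standard library are available. Lean on these libraries where they do the work, as an engineer would, in place of code of your own. Each camera call takes 0.05 s, during which the arm holds its last target.

## Working session

There is one attempt and no reset: what is moved stays moved. The work goes in short steps, Python scripts to look and compute and a shell command to move; the robot and the scene stay as the last step left them, time stands still between calls to the robot, and variables do not carry over. Pictures are saved under pics/ and viewed, and the job is handed in when it is done.

```bash
ls; mkdir -p pics; python3 - <<'E'
from cell import bot
import cv2
s=bot.sense()
for k,v in s.items(): print(k,v)
for n in("scene","top"):
    im=bot.camera(n); cv2.imwrite(f"pics/{n}0.png",cv2.cvtColor(im,cv2.COLOR_RGB2BGR))
    p=bot.camera_params(n); print(n,p)
print(bot.nose_length)
E
```

```text
pics
t 0.0
joint_positions [-1.35564065e+00  1.24543535e-01  1.65168672e+00  5.95934325e-06
  1.36750166e+00 -8.26317755e-02]
joint_vel [ 4.45042261e-04 -9.81279398e-05  7.54275495e-04 -6.32974026e-04
 -1.71926123e-04  4.97304191e-04]
tau [ 1.08503791e-03 -4.23605382e+01 -3.65446723e+01 -5.87705884e-06
  7.04627440e-03  5.85427003e-06]
position [ 0.19054693 -0.62085414  0.25502058]
orientation [ 9.88935317e-01  1.48343505e-01 -6.79124323e-05 -1.06747255e-03]
ft_force [-0.45209625 -0.08696389 -0.84266838]
wrist_torque [-0.0190066  -0.03796605 -0.00975372]
opening 0.08537402481247826
scene {'intrinsics': array([[437.04052202,   0.        , 313.56244642],
       [  0.        , 437.04052202, 191.36587702],
       [  0.        ,   0.        ,   1.        ]]), 'R': array([[-0.62060444,  0.78408113, -0.00817959],
       [ 0.42321225,  0.32615666, -0.84528884],
       [-0.6601072 , -0.52805171, -0.53424702]]), 't': array([ 0.34094697, -0.16055314,  1.48513918])}
top {'intrinsics': array([[463.7373111 ,   0.        , 325.22215031],
       [  0.        , 463.7373111 , 190.40363021],
       [  0.        ,   0.        ,   1.        ]]), 'R': array([[ 0.01607221, -0.99985992, -0.00467224],
       [-0.99298813, -0.01541406, -0.11720484],
       [ 0.1171164 ,  0.00652322, -0.99309677]]), 't': array([0.00706203, 0.58016389, 1.4197685 ])}
0.025
```

View pics/scene0.png

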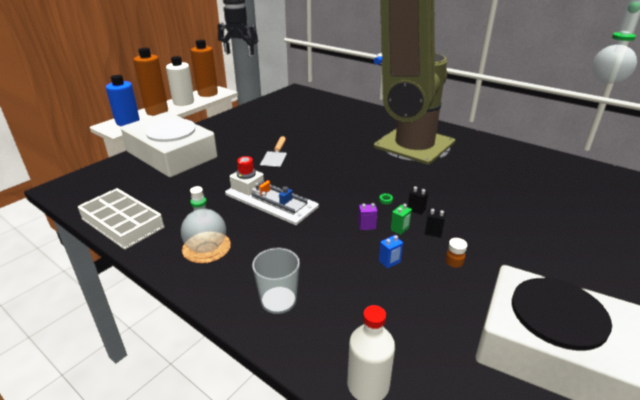

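View pics/top0.png

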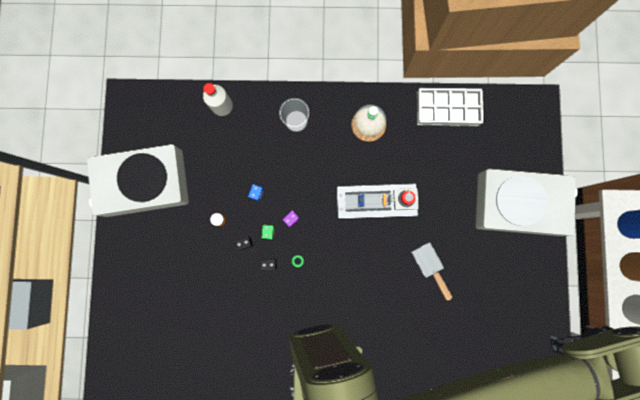

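The cell candidates in the top picture are:
- green block (267,232), which is the one described
- purple block (291,218)
- blue cell (256,192)
- black blocks (268,265) and (244,243)
- green ring clip (297,261)
- green flask collar (373,112)

The holder runs from (337,200) to (418,200), with its knob at (407,198). Next I'll take a close crop.

```bash
python3 - <<'E'
import cv2,numpy as np
t=cv2.imread("pics/top0.png"); s=cv2.imread("pics/scene0.png")
a=cv2.resize(t[175:285,220:325],None,fx=5,fy=5,interpolation=cv2.INTER_CUBIC)
cv2.imwrite("pics/c1.png",a)
cv2.imwrite("pics/c2.png",cv2.resize(t[170:230,325:430],None,fx=7,fy=7,interpolation=cv2.INTER_CUBIC))
cv2.imwrite("pics/c3.png",cv2.resize(s[150:230,220:320],None,fx=7,fy=7,interpolation=cv2.INTER_CUBIC))
cv2.imwrite("pics/c4.png",cv2.resize(s[180:275,350:475],None,fx=6,fy=6,interpolation=cv2.INTER_CUBIC))
E
```

```text
(no output)
```

View pics/c1.png

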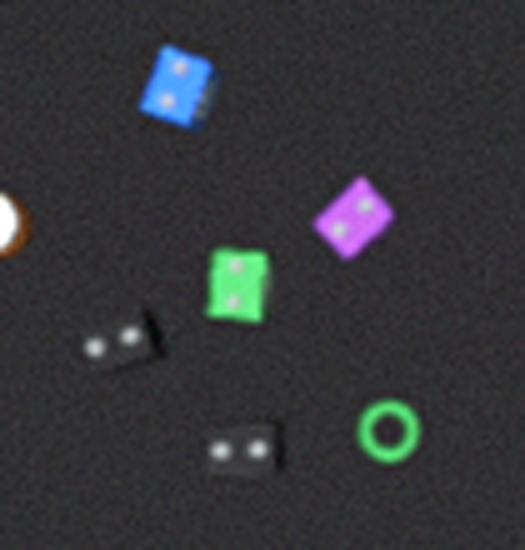

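View pics/c2.png

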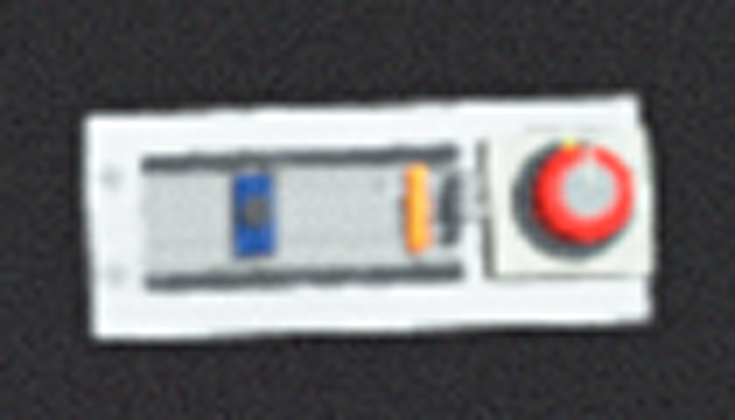

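View pics/c3.png

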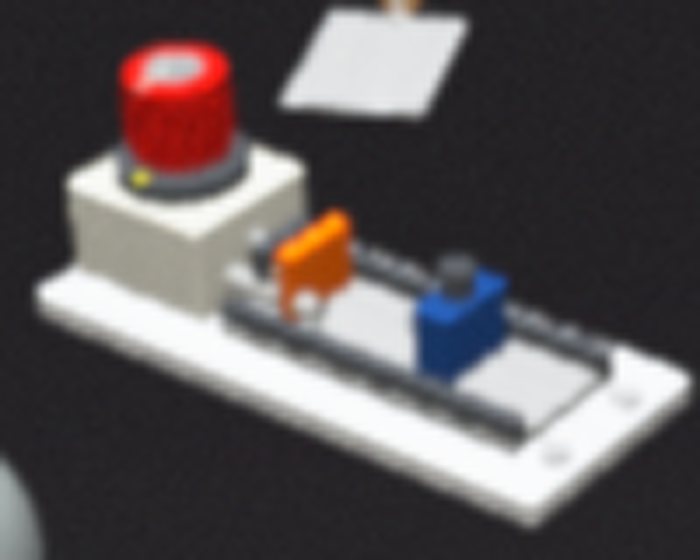

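View pics/c4.png

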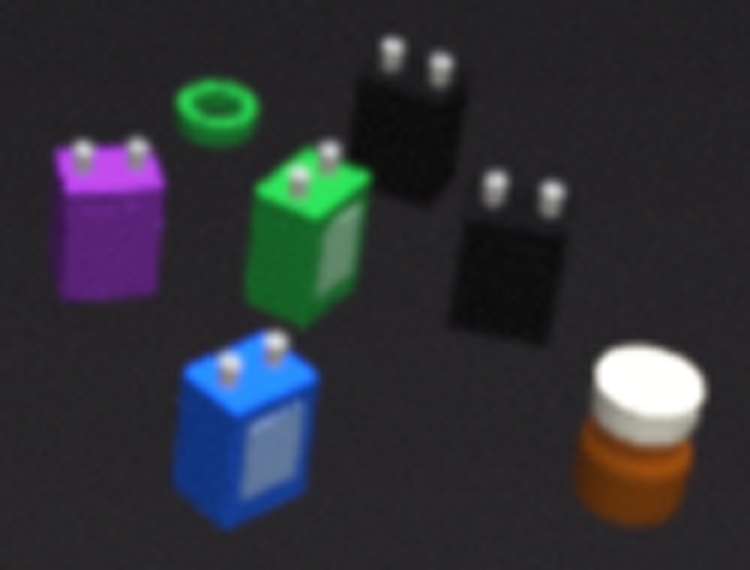

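The close crops confirm the choice. The green block with a window, top (267,232), is the cell. The purple block and the two black ones are decoys, and the blue one is the bystander. Now I'll measure.

```bash
cat > h.py <<'E'
import cv2,numpy as np
from scipy.spatial.transform import Rotation as Rn
def ray(p,uv):
    d=p['R'].T@np.linalg.inv(p['intrinsics'])@np.array([uv[0],uv[1],1.]); c=-p['R'].T@p['t']; return c,d
def onz(p,uv,z):
    c,d=ray(p,uv); return (c+d*(z-c[2])/d[2])
def proj(p,X):
    x=p['intrinsics']@(p['R']@np.array(X)+p['t']); return x[:2]/x[2]
def mask(im,lo,hi):
    return cv2.inRange(cv2.cvtColor(im,cv2.COLOR_BGR2HSV),np.array(lo),np.array(hi))
def blobs(m,mn=8):
    cs,_=cv2.findContours(m,cv2.RETR_EXTERNAL,cv2.CHAIN_APPROX_NONE)
    return [c for c in cs if cv2.contourArea(c)>=mn]
def rectz(p,c,z):
    P=np.array([onz(p,u,z)[:2] for u in c.reshape(-1,2).astype(float)])*1000
    r=cv2.minAreaRect(P.astype(np.float32)); return r
E
python3 - <<'E'
from h import *
from cell import bot
t=cv2.imread("pics/top0.png"); p=bot.camera_params("top")
s=cv2.imread("pics/scene0.png"); ps=bot.camera_params("scene")
for c in blobs(mask(t,(50,90,120),(75,255,255))): print("green",cv2.boundingRect(c),cv2.contourArea(c),rectz(p,c,.056))
for c in blobs(mask(t,(0,150,110),(4,255,255))|mask(t,(172,150,110),(180,255,255)),20): print("red",cv2.boundingRect(c),rectz(p,c,.102))
for c in blobs(mask(t,(8,150,150),(22,255,255))): print("orange",cv2.boundingRect(c),rectz(p,c,.048))
for c in blobs(mask(t,(100,150,60),(125,255,255))): print("blue",cv2.boundingRect(c),rectz(p,c,.048))
# base white
m=cv2.inRange(t,(190,190,190),(255,255,255)); m[:, :325]=0; m[:,430:]=0;m[:175]=0;m[230:]=0
for c in blobs(m,200): print("base",cv2.boundingRect(c),rectz(p,c,.012))
q=bot.sense()['orientation']; R=Rn.from_quat(q).as_matrix(); print(R)
E
```

```text
green (292, 255, 12, 13) 101.5 ((360.4796142578125, 96.7315444946289), (36.04841995239258, 33.40865707397461), 1.242808222770691)
green (261, 225, 13, 14) 132.5 ((448.2511901855469, 191.6119384765625), (34.41207504272461, 41.514892578125), 86.62200164794922)
red (401, 192, 14, 13) ((553.0216674804688, -229.78048706054688), (35.93384552001953, 38.95502471923828), 0.8902322053909302)
red (203, 83, 12, 12) ((882.519775390625, 378.3627624511719), (35.906192779541016, 32.58086395263672), 47.738590240478516)
orange (383, 194, 3, 12) ((552.8384399414062, -166.27835083007812), (34.217430114746094, 6.183977127075195), 0.08477449417114258)
blue (618, 211, 22, 27) ((490.663818359375, -916.3956909179688), (64.09526824951172, 81.8372573852539), 86.40065002441406)
blue (248, 184, 15, 17) ((570.1876220703125, 233.08729553222656), (37.51310348510742, 46.560848236083984), 73.58240509033203)
base (338, 184, 80, 34) ((552.3414306640625, -150.18161010742188), (99.01934814453125, 252.0794677734375), 2.8777122497558594)
[[ 9.55997799e-01  2.93373574e-01 -3.92474934e-04]
 [ 2.93373777e-01 -9.55995897e-01  1.91627845e-03]
 [ 1.86981030e-04 -1.94709983e-03 -9.99998087e-01]]
```

```bash
cat >> h.py <<'E'
def down(yaw_y):
    # tool y at world angle yaw_y, z down
    a=np.radians(yaw_y); y=np.array([np.cos(a),np.sin(a),0]); z=np.array([0,0,-1.]); x=np.cross(y,z); return np.array([x,y,z]).T
def plan(bot,pos,yaw_y):
    s=bot.sense(); R0=Rn.from_quat(s['orientation']).as_matrix(); p0=np.array(s['position'])
    rv=Rn.from_matrix(R0.T@down(yaw_y)).as_rotvec(); sh=R0.T@(np.array(pos)-p0)
    print("t %.2f pos"%s['t'],p0.round(4),"yaw_y %.2f"%np.degrees(np.arctan2(R0[1,1],R0[0,1])),"j",np.array(s['joint_positions']).round(2),"\nturn",rv.round(4),"shift",sh.round(4),"rows>=",max(np.linalg.norm(sh)/.05,np.degrees(np.linalg.norm(rv))/8.59).round(1))
    return s
E
python3 - <<'E'
from h import *
from cell import bot
p=bot.camera_params("wrist"); s=bot.sense(); R0=Rn.from_quat(s['orientation']).as_matrix()
c=-p['R'].T@p['t']; print("cam in tool",R0.T@(c-s['position']),"\n",p['R']@R0, p['intrinsics'])
pt=bot.camera_params("top"); print("topcam",-pt['R'].T@pt['t'])
plan(bot,[.5,-.16,.30],0)
E
```

```text
cam in tool [ 0.0839474  -0.0005972  -0.11703809] 
 [[ 6.09937114e-04  9.99999808e-01 -1.12979870e-04]
 [-9.45235473e-01  5.39658943e-04 -3.26388741e-01]
 [-3.26388617e-01  3.05869188e-04  9.45235620e-01]] [[353.4550071    0.         317.29593057]
 [  0.         353.4550071  199.45540376]
 [  0.           0.           1.        ]]
topcam [0.40970418 0.00674226 1.47799853]
t 0.10 pos [ 0.1906 -0.6209  0.2551] yaw_y -72.94 j [-1.36  0.12  1.65  0.    1.37 -0.08] 
turn [-0.0016 -0.0014 -1.273 ] shift [ 0.431  -0.3499 -0.0441] rows>= 11.1
```

```bash
python3 -m crank '[[[0,0,-1.27],[0.43,-0.35,-0.044],1],[[0,0,-1.27],[0.43,-0.35,-0.044],1],[[0,0,-1.27],[0.43,-0.35,-0.044],1],[[0,0,-1.27],[0.43,-0.35,-0.044],1],[[0,0,-1.27],[0.43,-0.35,-0.044],1],[[0,0,-1.27],[0.43,-0.35,-0.044],1],[[0,0,-1.27],[0.43,-0.35,-0.044],1],[[0,0,-1.27],[0.43,-0.35,-0.044],1]]'; python3 - <<'E'
from h import *
from cell import bot
plan(bot,[.5,-.16,.30],0)
E
```

```text
t: 0.9
position: [0.413, -0.288, 0.2878]
orientation: [0.73, 0.683, 0.0, -0.0]
ft_force: [0.4, -0.3, -0.3]
opening: 0.0854
t 0.90 pos [ 0.413  -0.288   0.2878] yaw_y -3.85 j [-0.72 -0.22  1.93  0.    1.43 -0.65] 
turn [-0.0001 -0.0002 -0.0672] shift [ 0.1336  0.0782 -0.0122] rows>= 3.1
```

```bash
python3 -m crank '[[[0,0,-0.067],[0.197,0.124,-0.012],1],[[0,0,-0.067],[0.197,0.124,-0.012],1],[[0,0,-0.067],[0.197,0.124,-0.012],1],[[0,0,-0.067],[0.197,0.124,-0.012],1],[[0,0,-0.067],[0.197,0.124,-0.012],1],[[0,0,-0.067],[0.197,0.124,-0.012],1],[[0,0,-0.067],[0.197,0.124,-0.012],1]]'; python3 - <<'E'
from h import *
from cell import bot
import pickle
p=bot.camera_params("wrist"); im=bot.camera("wrist"); cv2.imwrite("pics/w1.png",cv2.cvtColor(im,cv2.COLOR_RGB2BGR)); pickle.dump(p,open("w1.pkl","wb"))
plan(bot,[.45,.19,.25],-3.4)
E
```

```text
t: 1.6
position: [0.5504, -0.102, 0.2993]
orientation: [0.709, 0.706, -0.001, -0.0]
ft_force: [-0.6, -0.4, 0.2]
opening: 0.0852
t 1.65 pos [ 0.5501 -0.1027  0.2993] yaw_y -0.33 j [-0.28 -0.1   1.8  -0.    1.44 -0.27] 
turn [-0.0013  0.0001  0.0535] shift [ 0.2922 -0.1018  0.0494] rows>= 6.3
```

View pics/w1.png

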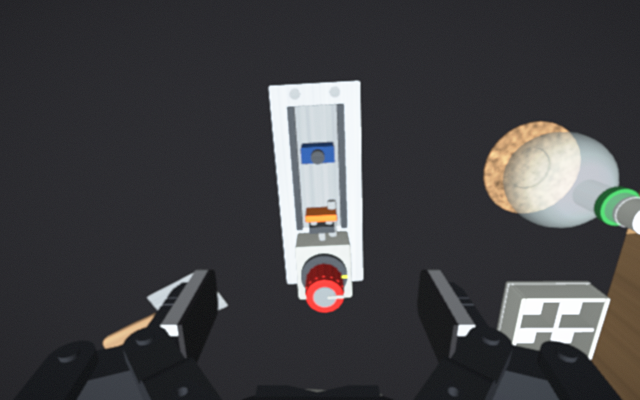

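```bash
python3 - <<'E'
from h import *
import pickle
t=cv2.imread("pics/w1.png"); p=pickle.load(open("w1.pkl","rb"))
cv2.imwrite("pics/w1c.png",cv2.resize(t[70:320,250:380],None,fx=4,fy=4,interpolation=cv2.INTER_CUBIC)[:600*2][0:1000:1] if 0 else cv2.resize(t[75:225,250:380],None,fx=4,fy=4,interpolation=cv2.INTER_CUBIC))
cv2.imwrite("pics/w1d.png",cv2.resize(t[195:315,260:380],None,fx=5,fy=5,interpolation=cv2.INTER_CUBIC))
# base edges by row: first & last white
m=cv2.inRange(t,(170,170,170),(255,255,255))
L=[];Rr=[]
for v in range(95,275,4):
    u=np.where(m[v,255:375])[0]+255
    L.append(onz(p,(u[0]-.5,v),.012)[:2]); Rr.append(onz(p,(u[-1]+.5,v),.012)[:2])
for n,A in(("L",L),("R",Rr)):
    A=np.array(A); f=np.polyfit(A[:,1],A[:,0],1); print(n,"x=%.4f at y=-.15, slope %.4f deg %.2f"%(np.polyval(f,-.15),f[0],np.degrees(np.arctan(f[0]))), "res",np.abs(A[:,0]-np.polyval(f,A[:,1])).max().round(4))
for uv in((269,87),(359,81),(288,284),(363,279)): print("corner",uv,onz(p,uv,.012).round(4))
for n,mm,z in(("red",mask(t,(0,150,150),(6,255,255))|mask(t,(172,150,150),(180,255,255)),.102),("orange",mask(t,(8,150,150),(22,255,255)),.048),("blue",mask(t,(100,150,60),(125,255,255)),.048)):
    for c in blobs(mm,20): print(n,cv2.boundingRect(c),rectz(p,c,z))
E
```

```text
L x=0.5023 at y=-.15, slope -0.0496 deg -2.84 res 0.0006
R x=0.6023 at y=-.15, slope -0.0505 deg -2.89 res 0.0006
corner (269, 87) [ 0.4973 -0.027   0.012 ]
corner (359, 81) [ 0.5952 -0.0212  0.012 ]
corner (288, 284) [ 0.5104 -0.2749  0.012 ]
corner (363, 279) [ 0.609  -0.2676  0.012 ]
red (306, 277, 37, 36) ((556.4034423828125, -230.64886474609375), (42.318241119384766, 37.6435432434082), 89.18756866455078)
orange (306, 214, 30, 9) ((553.0827026367188, -166.58726501464844), (9.680648803710938, 32.60860061645508), 89.80801391601562)
blue (302, 143, 32, 20) ((549.6192016601562, -92.38426208496094), (32.90589141845703, 19.318939208984375), 2.5806219577789307)
```

View pics/w1c.png

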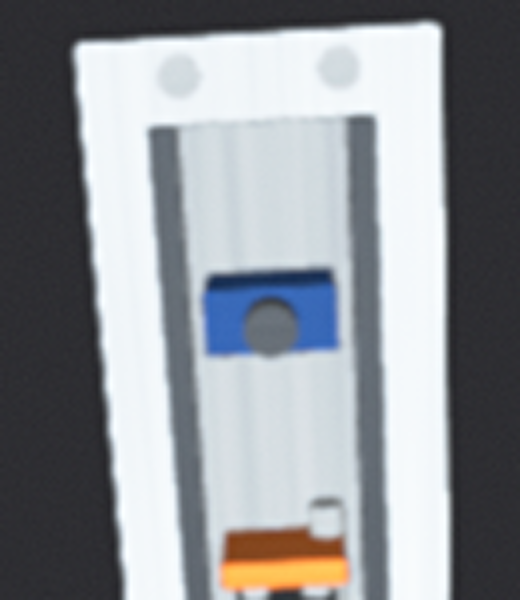

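View pics/w1d.png

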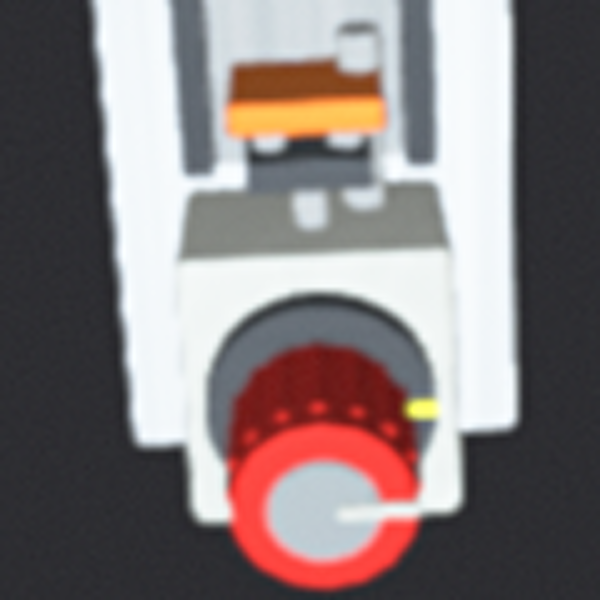

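```bash
cat >> h.py <<'E'
def tri(l):
    A=np.zeros((3,3));b=np.zeros(3);L=[]
    for p,uv in l:
        c,d=ray(p,uv); d=d/np.linalg.norm(d); M=np.eye(3)-np.outer(d,d); A+=M;b+=M@c; L.append((c,d))
    X=np.linalg.solve(A,b); return X,[np.linalg.norm(np.cross(d,X-c)) for c,d in L]
HO=np.array([.5513,-.118]); HA=np.radians(2.86)
def toh(X):
    d=np.array(X)[:2]-HO; c,s=np.cos(HA),np.sin(HA); return np.array([c*d[0]+s*d[1],-s*d[0]+c*d[1]])
def fromh(x,y):
    c,s=np.cos(HA),np.sin(HA); return HO+np.array([c*x-s*y,s*x+c*y])
E
python3 - <<'E'
from h import *
import pickle
from cell import bot
p=pickle.load(open("w1.pkl","rb")); ps=bot.camera_params("scene"); pt=bot.camera_params("top")
def w(x,y): return (x/5+260-.4,y/5+195-.4)
def w2(x,y): return (x/4+250-.4,y/4+75-.4)
print("pin",toh(tri([(p,w(355,47)),(ps,(263.3,192.9))])[0]),tri([(p,w(355,47)),(ps,(263.3,192.9))]))
for z in(.02,.03): print(z,toh(onz(p,w(355,47),z)))
print("knob top",onz(p,w(324,506),.102), toh(onz(p,w(324,506),.102)))
print("knob top from top cam", onz(pt,(587/7+325-.4,193/7+170-.4),.102),toh(onz(pt,(587/7+325-.4,193/7+170-.4),.102)))
print("jaw top front",toh(onz(p,w(228,101),.048)),toh(onz(p,w(387,96),.048)))
print("jaw face bottom", [toh(onz(p,w(*a),.018)) for a in((236,64),(330,58))])
print("stop near edge top",[toh(onz(p,w2(*a),.048)) for a in((207,355),(338,348),(206,292),(334,284))])
print("collar mark",toh(onz(p,w(432,408),.064)))
print("rail ends",[toh(onz(p,w2(*a),.026)) for a in((150,128),(180,127),(347,117),(375,116))])
E
```

```text
pin [ 0.01239184 -0.04123915] (array([ 0.56573407, -0.15856949,  0.02683212]), [np.float64(0.0011715030193666146), np.float64(0.001171503019366705)])
0.02 [ 0.01192656 -0.04263626]
0.03 [ 0.01173018 -0.03901838]
knob top [ 0.55667815 -0.2317665   0.102     ] [-0.000305   -0.11389314]
knob top from top cam [ 0.55551994 -0.23257311  0.102     ] [-0.00150202 -0.11464096]
jaw top front [-0.01754468 -0.04382994] [ 0.01804078 -0.04452436]
jaw face bottom [array([-0.01677233, -0.04617525]), array([ 0.00585752, -0.04584427])]
stop near edge top [array([-0.01782519,  0.01512656]), array([0.01707291, 0.01516447]), array([-0.01693265,  0.03199343]), array([0.01667885, 0.03230683])]
collar mark [ 0.02497719 -0.11507122]
rail ends [array([-0.03013411,  0.07281497]), array([-0.02209203,  0.07264372]), array([0.0226451 , 0.07283829]), array([0.03012019, 0.07269608])]
```

```bash
python3 - <<'E'
from h import *
from cell import bot
plan(bot,[.45,.22,.22],-3.4)
E
```

```text
t 1.65 pos [ 0.5501 -0.1027  0.2993] yaw_y -0.33 j [-0.28 -0.1   1.8  -0.    1.44 -0.27] 
turn [-0.0013  0.0001  0.0535] shift [ 0.3222 -0.1019  0.0794] rows>= 6.9
```

```bash
python3 -m crank '[[[0,0,0.053],[0.322,-0.102,0.079],0.8],[[0,0,0.053],[0.322,-0.102,0.079],0.8],[[0,0,0.053],[0.322,-0.102,0.079],0.8],[[0,0,0.053],[0.322,-0.102,0.079],0.8],[[0,0,0.053],[0.322,-0.102,0.079],0.8],[[0,0,0.053],[0.322,-0.102,0.079],0.8],[[0,0,0.053],[0.322,-0.102,0.079],0.8],[[0,0,0.053],[0.322,-0.102,0.079],0.8]]'; python3 - <<'E'
from h import *
from cell import bot
import pickle
p=bot.camera_params("wrist"); im=bot.camera("wrist"); im=cv2.cvtColor(im,cv2.COLOR_RGB2BGR);cv2.imwrite("pics/w2.png",im); pickle.dump(p,open("w2.pkl","wb"))
for c in blobs(mask(im,(50,90,190),(75,255,255)),100): print("green",cv2.boundingRect(c),rectz(p,c,.056))
E
```

```text
t: 2.45
position: [0.4478, 0.2222, 0.2189]
orientation: [0.726, 0.687, -0.001, -0.001]
ft_force: [-0.4, -0.7, 0.2]
opening: 0.0683
green (239, 271, 21, 31) ((379.2684631347656, 129.27911376953125), (31.914411544799805, 17.986164093017578), 84.90921783447266)
green (297, 201, 49, 34) ((448.276123046875, 193.55238342285156), (30.336017608642578, 41.158851623535156), 86.94800567626953)
```

View pics/w2.png

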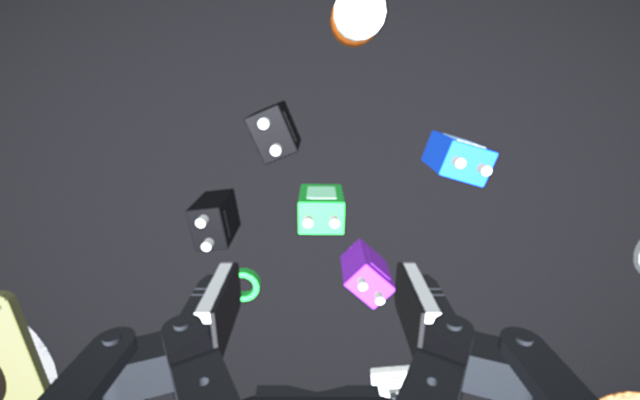

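```bash
python3 - <<'E'
from h import *
from cell import bot
import pickle
p=pickle.load(open("w2.pkl","rb")); im=cv2.imread("pics/w2.png")
for c in blobs(mask(im,(135,90,150),(165,255,255)),100): print("purple",cv2.boundingRect(c),rectz(p,c,.056), cv2.boxPoints(rectz(p,c,.056)).round())
for uv in((238,190),(232,205),(188,210),(225,248)): print(onz(p,uv,.056).round(3))
plan(bot,[.4483,.1936,.10],-3.1)
plan(bot,[.4483,.1936,.044],-3.1)
E
```

```text
purple (340, 239, 56, 71) ((486.4300842285156, 135.47434997558594), (43.957855224609375, 62.84333038330078), 44.075531005859375) [[449. 143.]
 [492.  98.]
 [524. 128.]
 [480. 173.]]
[0.381 0.222 0.056]
[0.374 0.209 0.056]
[0.336 0.207 0.056]
[0.363 0.169 0.056]
t 2.50 pos [0.4491 0.2205 0.2198] yaw_y -3.23 j [ 0.35 -0.19  2.02 -0.    1.31  0.41] 
turn [-0.0019  0.0011 -0.0023] shift [-0.0268  0.001   0.1198] rows>= 2.5
t 2.50 pos [0.4491 0.2205 0.2198] yaw_y -3.23 j [ 0.35 -0.19  2.02 -0.    1.31  0.41] 
turn [-0.0019  0.0011 -0.0023] shift [-0.0267  0.0011  0.1758] rows>= 3.6
```

```bash
python3 -m crank '[[[0,0,0],[-0.0268,0.001,0.045],0.8],[[0,0,0],[-0.0268,0.001,0.09],0.8],[[0,0,0],[-0.0268,0.001,0.125],0.8],[[0,0,0],[-0.0268,0.001,0.155],0.8],[[0,0,0],[-0.0268,0.001,0.175],0.8],[[0,0,0],[-0.0268,0.001,0.175],0.8]]' && python3 -m crank '[[[0,0,0],[0,0,0],0.3],[[0,0,0],[0,0,0],0.3],[[0,0,0],[0,0,0],0.3],[[0,0,0],[0,0,0],0.3],[[0,0,0],[0,0,0],0.3],[[0,0,0],[0,0,0],0.3]]' 30
```

```text
t: 3.1
position: [0.4481, 0.1904, 0.0431]
orientation: [0.729, 0.685, -0.003, -0.001]
ft_force: [-0.7, 0.0, -0.8]
opening: 0.0684
t: 3.7
position: [0.4515, 0.1933, 0.048]
orientation: [0.727, 0.686, 0.001, 0.001]
ft_force: [0.3, -3.2, 7.0]
opening: 0.0398
```

```bash
python3 -m crank '[[[0,0,0],[0,0,-0.01],0.3],[[0,0,0],[0,0,-0.04],0.3],[[0,0,0],[0,0,-0.08],0.3],[[0,0,0],[0,0,-0.13],0.3],[[0,0,0],[0,0,-0.13],0.3]]'; python3 - <<'E'
from h import *
from cell import bot
im=cv2.cvtColor(bot.camera("wrist"),cv2.COLOR_RGB2BGR);cv2.imwrite("pics/w3.png",im)
print(bot.sense()['ft_force'],bot.sense()['opening'])
xy=fromh(0,-.020); print(xy)
plan(bot,[*xy,.20],2.86)
E
```

```text
t: 4.2
position: [0.4539, 0.1948, 0.1846]
orientation: [0.728, 0.686, 0.007, 0.003]
ft_force: [1.1, 1.1, -0.4]
opening: 0.0395
[ 0.33439379 -0.67835535 -1.53200766] 0.03953150313235757
[ 0.55229791 -0.13797509]
t 4.25 pos [0.4521 0.1942 0.1809] yaw_y -3.36 j [ 0.3  -0.18  2.08  0.    1.23  0.35] 
turn [ 0.0087 -0.0031 -0.1086] shift [-0.3257  0.1196 -0.0192] rows>= 7.0
```

View pics/w3.png

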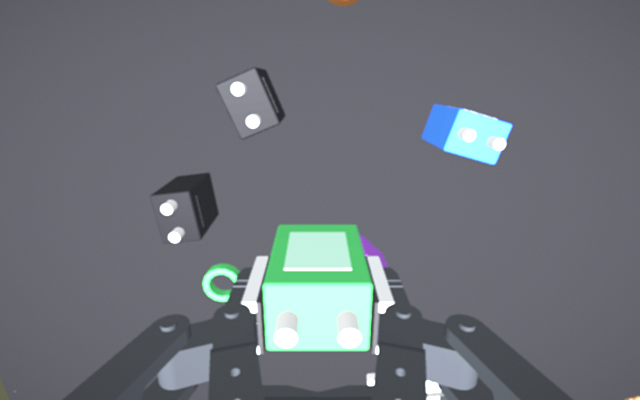

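```bash
python3 -m crank '[[[0.008,-0.003,-0.1],[-0.04,0.015,-0.01],0.3],[[0.008,-0.003,-0.1],[-0.08,0.03,-0.019],0.3],[[0.008,-0.003,-0.1],[-0.125,0.046,-0.019],0.3],[[0.008,-0.003,-0.1],[-0.17,0.062,-0.019],0.3],[[0.008,-0.003,-0.1],[-0.215,0.079,-0.019],0.3],[[0.008,-0.003,-0.1],[-0.26,0.095,-0.019],0.3],[[0.008,-0.003,-0.1],[-0.3,0.11,-0.019],0.3],[[0.008,-0.003,-0.109],[-0.326,0.12,-0.019],0.3]]'; python3 -m crank '[[[0,0,0],[0,0,0],0.3],[[0,0,0],[0,0,0],0.3],[[0,0,0],[0,0,0],0.3]]'; python3 - <<'E'
from h import *
from cell import bot
import pickle
p=bot.camera_params("wrist")
im=cv2.cvtColor(bot.camera("wrist"),cv2.COLOR_RGB2BGR);cv2.imwrite("pics/w4.png",im);pickle.dump(p,open("w4.pkl","wb"))
xy=fromh(0,-.020)
plan(bot,[*xy,.10],2.86)
E
```

```text
t: 5.05
position: [0.5497, -0.1416, 0.1928]
orientation: [0.69, 0.724, -0.005, -0.003]
ft_force: [0.6, 0.7, -2.0]
opening: 0.0394
t: 5.35
position: [0.5496, -0.1381, 0.1937]
orientation: [0.689, 0.725, -0.004, -0.003]
ft_force: [-0.6, 0.5, -1.5]
opening: 0.0395
t 5.40 pos [ 0.5497 -0.138   0.194 ] yaw_y 2.94 j [-0.34 -0.01  1.89 -0.01  1.26 -0.39] 
turn [-0.0097  0.0016  0.0013] shift [0.     0.0035 0.094 ] rows>= 1.9
```

View pics/w4.png

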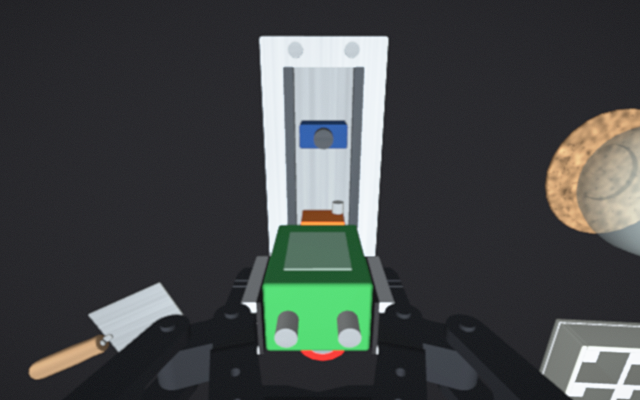

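```bash
python3 - <<'E'
from h import *
import pickle
from cell import bot
p=pickle.load(open("w4.pkl","rb")); im=cv2.imread("pics/w4.png")
cv2.imwrite("pics/w4c.png",cv2.resize(im[110:235,270:370],None,fx=6,fy=4.8 and 6,interpolation=cv2.INTER_CUBIC)[:600])
R0=down(2.94); s=bot.sense(); R0=Rn.from_quat(s['orientation']).as_matrix()
# top-face corners: width 40 -> depth
for (a,b) in (((263,285),(372,285)),((264,349),(371,349))):
    d=353.455*.040/(b[0]-a[0]); 
    P=np.linalg.inv(p['intrinsics'])@np.array([(a[0]+b[0])/2,a[1],1])*d
    W=p['R'].T@(P-p['t']); print(W, "tool",R0.T@(W-s['position']))
print("pin",[ (z,toh(onz(p,(337,208),z))) for z in (.018,.026,.034)])
E
```

```text
[ 0.54858938 -0.12537182  0.19832555] tool [ 0.01263749 -0.00052611 -0.00431559]
[ 0.54987732 -0.14928921  0.2040715 ] tool [-0.01132357 -0.00052095 -0.01002386]
pin [(0.018, array([ 0.01252003, -0.04448843])), (0.026, array([ 0.01211908, -0.04149569])), (0.034, array([ 0.01171812, -0.03850296]))]
```

View pics/w4c.png

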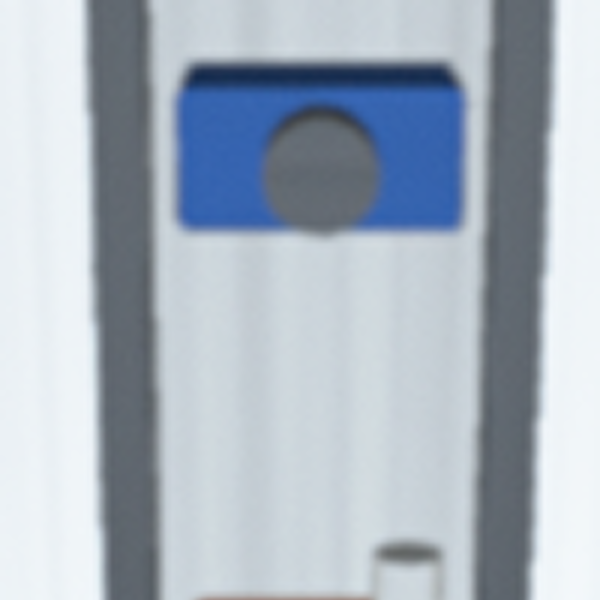

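```bash
python3 - <<'E'
from h import *
import pickle
from cell import bot
t=cv2.imread("pics/top0.png"); s=cv2.imread("pics/scene0.png"); w=cv2.imread("pics/w1.png")
a=cv2.resize(t[188:212,365:397],(480,360),interpolation=cv2.INTER_CUBIC)
b=cv2.resize(s[175:205,250:290],(480,360),interpolation=cv2.INTER_CUBIC)
c=cv2.resize(w[190:235,295:345],(400,360),interpolation=cv2.INTER_CUBIC)
cv2.imwrite("pics/pin1.png",np.hstack([a,c][:2])[:, :800]); cv2.imwrite("pics/pin2.png",b)
p1=pickle.load(open("w1.pkl","rb"));p4=pickle.load(open("w4.pkl","rb"))
# dark end ellipse in w4 (338,202) and w1: (355/5+260, 25/5+195)=(331,200)
X,e=tri([(p4,(337.6,201.6)),(p1,(330.8,199.6))]); print(X,toh(X),e)
for z in(.018,.022,.027): print(z,toh(onz(p4,(337.6,201.6),z)),toh(onz(p1,(330.8,199.6),z)))
E
```

```text
[ 0.56484675 -0.14883186  0.03703634] [ 0.0119915  -0.03146938] [np.float64(0.00027837309205163443), np.float64(0.00027837309205163286)]
0.018 [ 0.01292806 -0.03849121] [ 0.01243455 -0.0378006 ]
0.022 [ 0.01272201 -0.03707684] [ 0.01235129 -0.03640928]
0.027 [ 0.01246444 -0.03530887] [ 0.01224721 -0.03467013]
```

View pics/pin1.png

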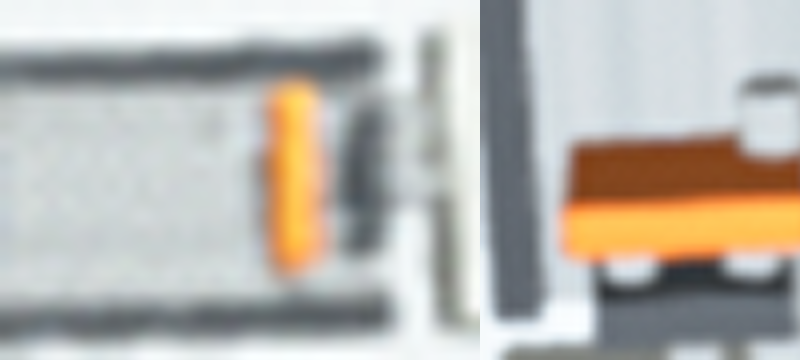

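View pics/pin2.png

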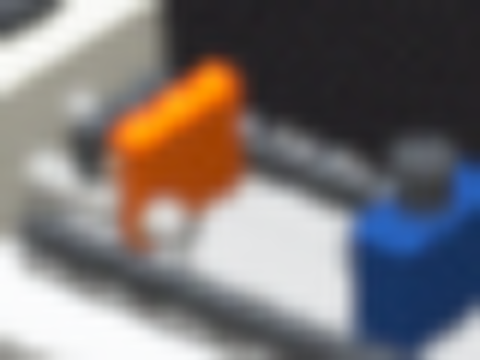

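```bash
python3 -m crank '[[[0,0,0],[0.03,0,0.01],0.3],[[0,0,0],[0.06,0,0.03],0.3],[[0,0,0],[0.08,0,0.05],0.3],[[0,0,0],[0.08,0,0.05],0.3],[[0,0,0],[0.08,0,0.05],0.3]]'; python3 - <<'E'
from h import *
from cell import bot
import pickle
p=bot.camera_params("wrist")
im=cv2.cvtColor(bot.camera("wrist"),cv2.COLOR_RGB2BGR);cv2.imwrite("pics/w5.png",im);pickle.dump(p,open("w5.pkl","wb"))
print(proj(p,[.5648,-.152,.02]))
E
```

```text
t: 5.9
position: [0.5456, -0.0585, 0.1445]
orientation: [0.688, 0.725, -0.004, -0.002]
ft_force: [-0.2, -0.5, -1.8]
opening: 0.0397
[336.70306735 310.51147369]
```

View pics/w5.png

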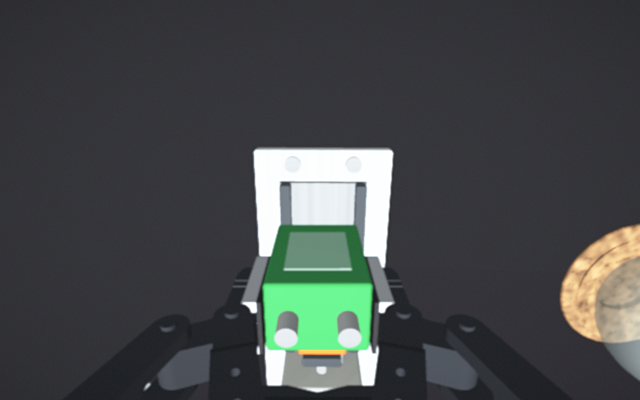

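```bash
python3 -m crank '[[[0,0,0],[-0.04,0,-0.02],0.3],[[0,0,0],[-0.085,0.02,-0.02],0.3],[[0,0,0],[-0.12,0.04,-0.02],0.3],[[0,0,0],[-0.15,0.06,-0.015],0.3],[[0,0,0],[-0.15,0.06,-0.015],0.3],[[0,0,0],[-0.15,0.06,-0.015],0.3]]'; python3 - <<'E'
from h import *
from cell import bot
import pickle
p=bot.camera_params("wrist")
im=cv2.cvtColor(bot.camera("wrist"),cv2.COLOR_RGB2BGR);cv2.imwrite("pics/w6.png",im);pickle.dump(p,open("w6.pkl","wb"))
u,v=proj(p,[.5648,-.152,.02]); print(u,v); u,v=int(u),int(v)
a=im[max(0,v-25):v+25,u-45:u+30]
cv2.imwrite("pics/w6c.png",cv2.resize(a,None,fx=10,fy=10,interpolation=cv2.INTER_CUBIC))
w4=cv2.imread("pics/w4.png"); cv2.imwrite("pics/w4d.png",cv2.resize(w4[190:230,290:360],None,fx=10,fy=10,interpolation=cv2.INTER_CUBIC))
E
```

```text
t: 6.55
position: [0.6139, -0.2077, 0.1604]
orientation: [0.69, 0.724, -0.004, -0.002]
ft_force: [-0.1, 0.9, -1.4]
opening: 0.0395
254.3274527877416 116.45994217288447
```

View pics/w6c.png

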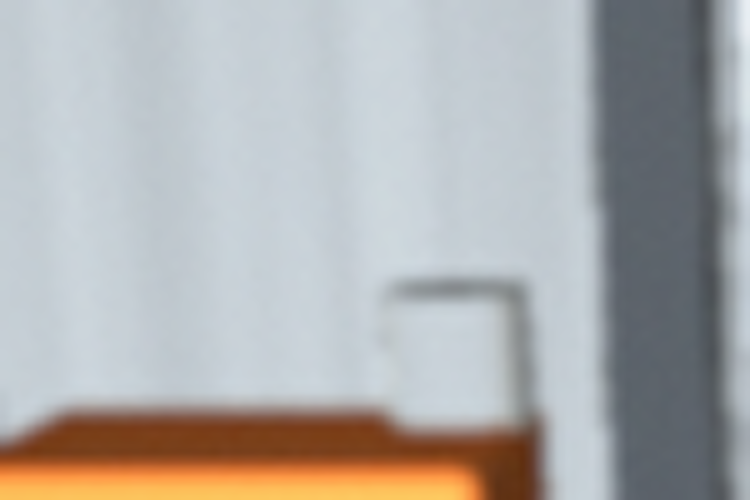

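View pics/w4d.png

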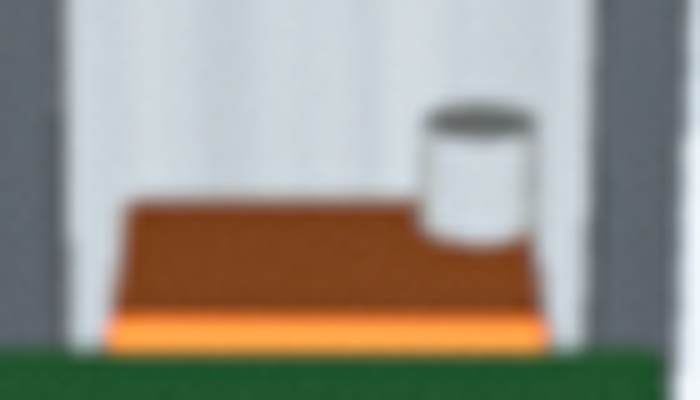

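View pics/w6.png

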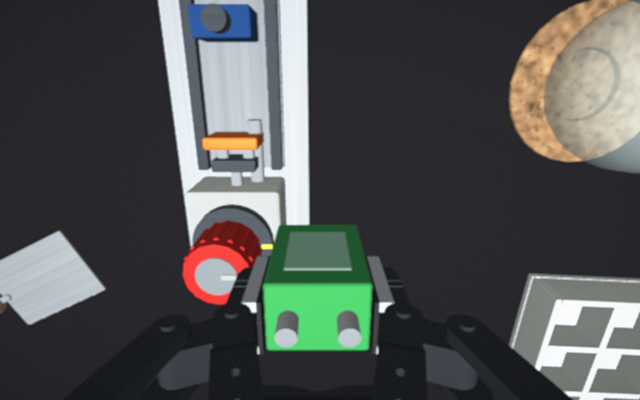

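```bash
python3 - <<'E'
from h import *
from cell import bot
xy=fromh(0.0003,-.017); print(xy)
plan(bot,[*xy,.165],2.86);plan(bot,[*xy,.09],2.86)
E
```

```text
[ 0.55244785 -0.13496386]
t 6.60 pos [ 0.6135 -0.2068  0.1603] yaw_y 2.81 j [-0.41  0.2   1.74 -0.01  1.22 -0.45] 
turn [-0.0076  0.0026 -0.0008] shift [ 0.0747 -0.0575 -0.0044] rows>= 1.9
t 6.60 pos [ 0.6135 -0.2068  0.1603] yaw_y 2.81 j [-0.41  0.2   1.74 -0.01  1.22 -0.45] 
turn [-0.0076  0.0026 -0.0008] shift [ 0.0749 -0.057   0.0706] rows>= 2.4
```

```bash
python3 -m crank '[[[-0.007,0.002,0],[0.03,-0.024,-0.004],0.3],[[-0.007,0.002,0],[0.06,-0.046,-0.004],0.3],[[-0.007,0.002,0],[0.075,-0.0575,-0.004],0.3],[[-0.007,0.002,0],[0.075,-0.0572,0.02],0.3],[[-0.007,0.002,0],[0.075,-0.057,0.05],0.3],[[-0.007,0.002,0],[0.075,-0.057,0.07],0.3],[[-0.007,0.002,0],[0.075,-0.057,0.07],0.3],[[-0.007,0.002,0],[0.075,-0.057,0.07],0.3]]'; python3 - <<'E'
from h import *
from cell import bot
import pickle
xy=fromh(0.0003,-.017); s=plan(bot,[*xy,.07],2.86); print(toh(s['position']))
p=bot.camera_params("wrist")
im=cv2.cvtColor(bot.camera("wrist"),cv2.COLOR_RGB2BGR);cv2.imwrite("pics/w7.png",im)
cs=bot.camera("scene");cv2.imwrite("pics/s7.png",cv2.resize(cv2.cvtColor(cs,cv2.COLOR_RGB2BGR)[130:230,210:330],None,fx=5,fy=5,interpolation=cv2.INTER_CUBIC))
E
```

```text
t: 7.4
position: [0.5522, -0.1339, 0.0907]
orientation: [0.689, 0.725, -0.0, -0.0]
ft_force: [0.5, -0.2, -1.5]
opening: 0.0395
t 7.40 pos [ 0.5522 -0.1339  0.0907] yaw_y 2.91 j [-0.33  0.11  1.96 -0.    1.07 -0.38] 
turn [-0.0008  0.0006  0.0009] shift [-0.0011  0.0002  0.0207] rows>= 0.4
[ 0.0001064  -0.01589863]
```

View pics/w7.png

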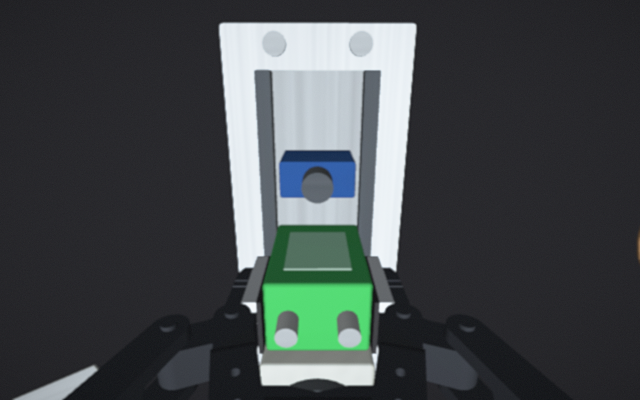

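View pics/s7.png

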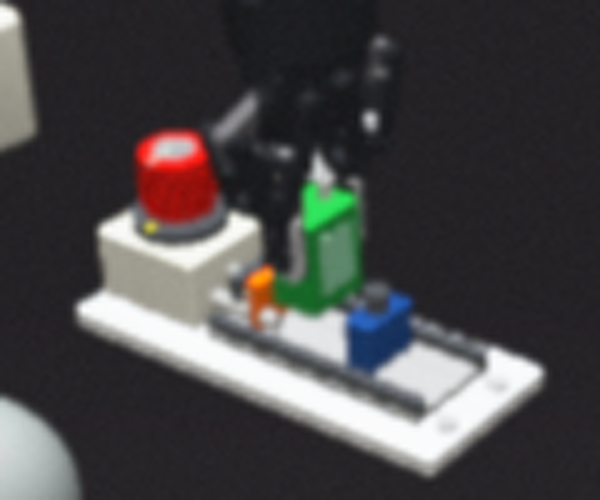

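```bash
python3 -m crank '[[[0,0,0],[0,0,0.009],0.3],[[0,0,0],[0,0,0.016],0.3],[[0,0,0],[0,0,0.019],0.3],[[0,0,0],[0,0,0.02],0.3],[[0,0,0],[0,0,0.02],0.3]]'; python3 -m crank '[[[0,0,0],[0,0,0.001],0.3],[[0,0,0],[0,0,0.002],0.3]]';python3 -m crank '[[[0,0,0],[0,0,0.001],0.3],[[0,0,0],[0,0,0.002],0.3]]'
```

```text
t: 8.0
position: [0.5521, -0.1344, 0.0695]
orientation: [0.689, 0.725, -0.001, -0.001]
ft_force: [1.4, 0.2, -1.4]
opening: 0.0396
t: 8.2
position: [0.5525, -0.1346, 0.0682]
orientation: [0.689, 0.725, -0.0, 0.0]
ft_force: [-0.0, 0.2, -2.0]
opening: 0.0395
t: 8.4
position: [0.5524, -0.1345, 0.066]
orientation: [0.689, 0.725, -0.001, -0.0]
ft_force: [-2.8, -0.2, 9.2]
opening: 0.0394
```

```bash
python3 -m crank '[[[0,0,0],[0,0,0],0.5],[[0,0,0],[0,0,0],0.55],[[0,0,0],[0,0,0],0.7],[[0,0,0],[0,0,0],0.8],[[0,0,0],[0,0,0],0.8]]'; python3 -m crank '[[[0,0,0],[0,0,-0.01],0.8],[[0,0,0],[0,0,-0.03],0.8],[[0,0,0],[0,0,-0.07],0.8],[[0,0,0],[0,0,-0.12],0.8],[[0,0,0],[0,0,-0.12],0.8]]'; python3 - <<'E'
from h import *
from cell import bot
import pickle
p=bot.camera_params("wrist")
im=cv2.cvtColor(bot.camera("wrist"),cv2.COLOR_RGB2BGR);cv2.imwrite("pics/w8.png",im);pickle.dump(p,open("w8.pkl","wb"))
cs=bot.camera("scene");cv2.imwrite("pics/s8.png",cv2.resize(cv2.cvtColor(cs,cv2.COLOR_RGB2BGR)[130:230,210:330],None,fx=5,fy=5,interpolation=cv2.INTER_CUBIC))
for c in blobs(mask(im,(50,90,190),(75,255,255)),100): r=rectz(p,c,.074);print("green",r,toh(np.array(r[0])/1000))
E
```

```text
t: 8.9
position: [0.5524, -0.1345, 0.066]
orientation: [0.689, 0.725, -0.001, -0.0]
ft_force: [-0.5, -0.9, 0.4]
opening: 0.0685
t: 9.4
position: [0.5569, -0.1359, 0.1958]
orientation: [0.689, 0.725, 0.003, 0.007]
ft_force: [0.3, -0.1, 0.4]
opening: 0.0682
green ((551.7796630859375, -134.20089721679688), (38.529693603515625, 28.029462814331055), 2.6684699058532715) [-0.00032929 -0.01620465]
```

View pics/w8.png

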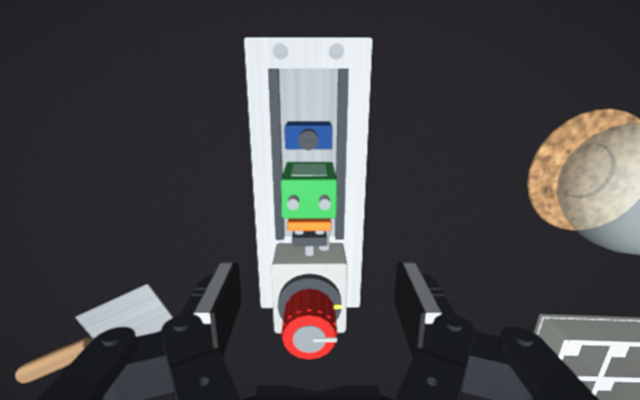

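View pics/s8.png

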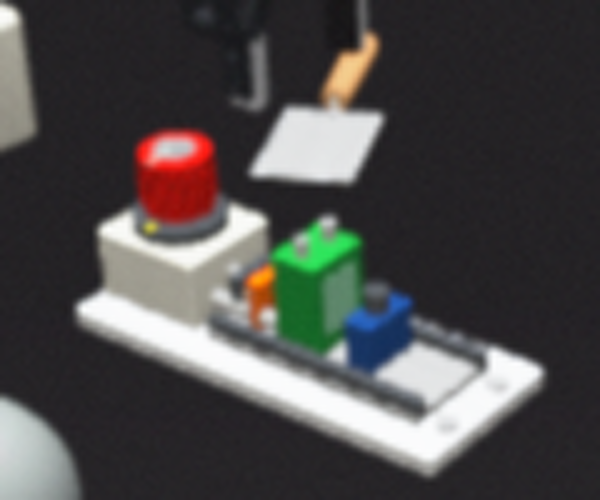

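```bash
python3 - <<'E'
from h import *
from cell import bot
import pickle
p=pickle.load(open("w8.pkl","rb")); print(onz(p,(310,340),.102)[:2], onz(p,(311,341),.102)[:2])
plan(bot,[.5565,-.2323,.18],86)
E
```

```text
[ 0.55743874 -0.23396619] [ 0.55821236 -0.23484332]
t 9.50 pos [ 0.5537 -0.1348  0.1889] yaw_y 2.87 j [-0.33 -0.    1.9  -0.    1.24 -0.38] 
turn [ 1.200e-03  4.700e-03 -1.451e+00] shift [-0.0975 -0.0021  0.0092] rows>= 9.7
```

```bash
python3 -m crank '[[[0,0,-0.14],[-0.03,0,-0.005],0.8],[[0,0,-0.28],[-0.06,-0.001,0],0.8],[[0,0,-0.42],[-0.09,-0.002,0],0.8],[[0,0,-0.56],[-0.098,-0.002,0],0.8],[[0,0,-0.7],[-0.098,-0.002,0],0.8],[[0,0,-0.84],[-0.098,-0.002,0],0.8],[[0,0,-0.98],[-0.098,-0.002,0],0.8],[[0,0,-1.12],[-0.098,-0.002,0],0.8]]'; python3 -m crank '[[[0,0,-0.14],[0,0,0],0.8],[[0,0,-0.28],[0,0,0],0.8],[[0,0,-0.33],[0,0,0],0.8],[[0,0,-0.33],[0,0,0],0.8],[[0,0,-0.33],[0,0,0],0.8]]';  python3 - <<'E'
from h import *
from cell import bot
import pickle
p=bot.camera_params("wrist")
im=cv2.cvtColor(bot.camera("wrist"),cv2.COLOR_RGB2BGR);cv2.imwrite("pics/w9.png",im);pickle.dump(p,open("w9.pkl","wb"))
plan(bot,[.5568,-.2328,.094],86)
E
```

```text
t: 10.3
position: [0.5542, -0.2319, 0.1837]
orientation: [0.196, 0.981, 0.0, -0.002]
ft_force: [0.1, 0.9, 0.6]
opening: 0.0676
t: 10.8
position: [0.5547, -0.232, 0.1845]
orientation: [0.036, 0.999, 0.0, -0.002]
ft_force: [0.3, 0.2, 0.2]
opening: 0.0685
t 10.85 pos [ 0.5548 -0.2321  0.1849] yaw_y 85.89 j [-0.49  0.07  1.83 -0.    1.24 -1.98] 
turn [ 0.0001 -0.0028 -0.0019] shift [-0.0023 -0.0006  0.0909] rows>= 1.8
```

View pics/w9.png

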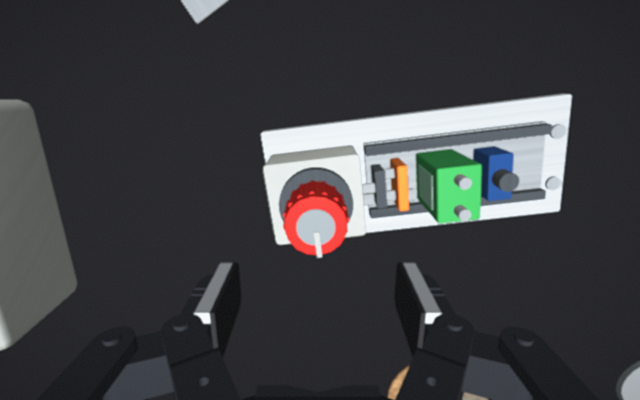

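```bash
python3 - <<'E'
from h import *
import pickle
from cell import bot
p=pickle.load(open("w9.pkl","rb")); im=cv2.imread("pics/w9.png")
cv2.imwrite("pics/w9c.png",cv2.resize(im[160:270,260:370],None,fx=5,fy=5,interpolation=cv2.INTER_CUBIC))
m=mask(im,(0,150,190),(6,255,255))|mask(im,(172,150,190),(180,255,255))
for c in blobs(m,50):
    print(cv2.boundingRect(c),rectz(p,c,.102)); P=np.array([onz(p,u,.102)[:2]*1000 for u in c.reshape(-1,2).astype(float)],np.float32); print(cv2.minEnclosingCircle(P))
print(onz(p,(316,226),.102))
E
```

```text
(283, 196, 66, 59) ((555.52099609375, -231.83966064453125), (38.59994888305664, 39.18662643432617), 12.626363754272461)
((554.5308227539062, -233.1041717529297), 20.699153900146484)
[ 0.55576421 -0.23238339  0.102     ]
```

View pics/w9c.png

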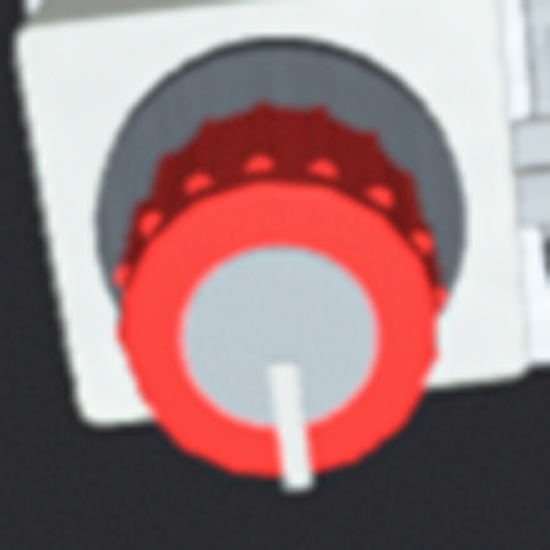

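```bash
python3 -m crank '[[[0,-0.002,0],[-0.0015,0,0.03],0.8],[[0,-0.002,0],[-0.0015,0,0.055],0.8],[[0,-0.002,0],[-0.0015,0,0.075],0.8],[[0,-0.002,0],[-0.0015,0,0.086],0.8],[[0,-0.002,0],[-0.0015,0,0.091],0.8],[[0,-0.002,0],[-0.0015,0,0.091],0.8],[[0,-0.002,0],[-0.0015,0,0.091],0.8]]'; python3 - <<'E'
from h import *
from cell import bot
plan(bot,[.5562,-.2325,.094],86); print(bot.sense()['wrist_torque'])
E
```

```text
t: 11.55
position: [0.5575, -0.2329, 0.0962]
orientation: [0.035, 0.999, -0.001, 0.001]
ft_force: [-0.3, 0.7, -0.1]
opening: 0.068
t 11.55 pos [ 0.5575 -0.2329  0.0962] yaw_y 85.94 j [-0.48  0.17  1.88 -0.    1.08 -1.98] 
turn [-0.0015  0.0026 -0.0011] shift [0.0013 0.0003 0.0022] rows>= 0.1
[0.00428105 0.01805455 0.01459436]
```

```bash
python3 -m crank '[[[0,0,0],[0.001,0,0.002],0.8],[[0,0,0],[0.001,0,0.002],0.3],[[0,0,0],[0.001,0,0.002],0.3],[[0,0,0],[0.001,0,0.002],0.3],[[0,0,0],[0.001,0,0.002],0.3],[[0,0,0],[0.001,0,0.002],0.3],[[0,0,0],[0.001,0,0.002],0.3]]' 50; python3 - <<'E'
from h import *
from cell import bot
s=plan(bot,[.5562,-.2325,.094],86); print(s['wrist_torque'],s['ft_force'],s['opening'],s['tau'][5])
im=cv2.cvtColor(bot.camera("wrist"),cv2.COLOR_RGB2BGR);cv2.imwrite("pics/w10.png",im)
E
```

```text
t: 12.25
position: [0.5559, -0.2332, 0.0939]
orientation: [0.035, 0.999, -0.001, 0.001]
ft_force: [-3.7, -3.4, 6.4]
opening: 0.0385
t 12.25 pos [ 0.5559 -0.2332  0.0939] yaw_y 85.95 j [-0.49  0.17  1.88 -0.    1.08 -1.98] 
turn [-0.0022  0.0015 -0.0009] shift [-0.0002  0.0007 -0.0001] rows>= 0.0
[-0.64619055  0.47222229  0.00862288] [-3.73156022 -3.37421544  6.43767633] 0.038473938748998855 -0.0031324058363679796
```

View pics/w10.png

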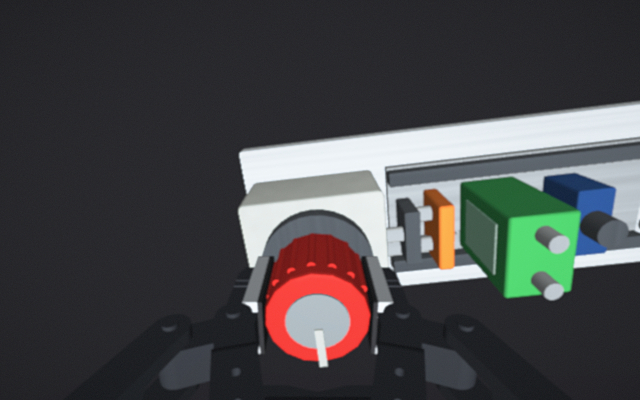

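```bash
python3 -m crank '[[[0,0,0.08],[0,0,0],0.3],[[0,0,0.18],[0,0,0],0.3],[[0,0,0.28],[0,0,0],0.3],[[0,0,0.38],[0,0,0],0.3]]'; cat > tq.py <<'E'
from h import *
from cell import bot
s=bot.sense(); R0=Rn.from_quat(s['orientation']).as_matrix()
y=np.degrees(np.arctan2(R0[1,1],R0[0,1])); print("t %.2f yaw %.2f turned %.3f j6 %.3f"%(s['t'],y,np.radians((85.95-y)%360),s['joint_positions'][5]),"tq",np.round(s['wrist_torque'],3),"F",np.round(s['ft_force'],1),"op %.4f"%s['opening'],np.round(s['position'],4))
E
python3 tq.py
```

```text
t: 12.7
position: [0.556, -0.2329, 0.0938]
orientation: [0.225, 0.974, -0.001, 0.001]
ft_force: [-2.4, -2.1, 5.6]
opening: 0.0392
t 12.70 yaw 64.02 turned 0.383 j6 -1.602 tq [-0.447  0.512  0.381] F [-2.4 -2.1  5.6] op 0.0392 [ 0.556  -0.2329  0.0938]
```

```bash
python3 -m crank '[[[0,0,0.12],[0,0,0],0.3],[[0,0,0.24],[0,0,0],0.3],[[0,0,0.36],[0,0,0],0.3],[[0,0,0.48],[0,0,0],0.3],[[0,0,0.6],[0,0,0],0.3],[[0,0,0.72],[0,0,0],0.3],[[0,0,0.84],[0,0,0],0.3],[[0,0,0.96],[0,0,0],0.3]]' >/dev/null; python3 tq.py; python3 - <<'E'
from h import *
from cell import bot
im=cv2.cvtColor(bot.camera("wrist"),cv2.COLOR_RGB2BGR);cv2.imwrite("pics/w11.png",im)
E
```

```text
t 13.50 yaw 8.97 turned 1.343 j6 -0.641 tq [-0.22   0.378  0.354] F [ 0.5 -0.4  3.3] op 0.0388 [ 0.5567 -0.2323  0.0939]
```

View pics/w11.png

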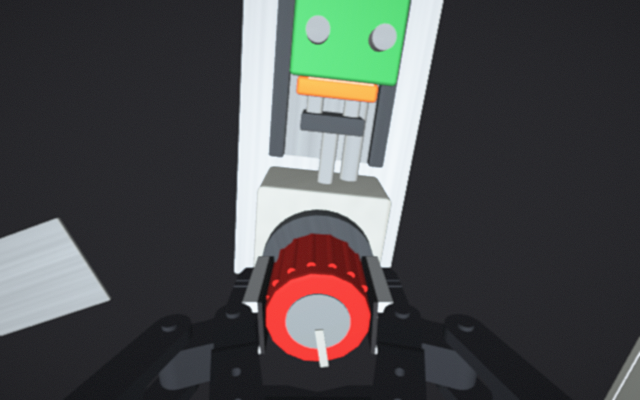

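```bash
python3 -m crank '[[[0,0,0.12],[0,0,0],0.3],[[0,0,0.24],[0,0,0],0.3],[[0,0,0.36],[0,0,0],0.3],[[0,0,0.48],[0,0,0],0.3],[[0,0,0.6],[0,0,0],0.3],[[0,0,0.7],[0,0,0],0.3],[[0,0,0.8],[0,0,0],0.3]]' >/dev/null; python3 tq.py; python3 - <<'E'
from h import *
from cell import bot
im=cv2.cvtColor(bot.camera("wrist"),cv2.COLOR_RGB2BGR);cv2.imwrite("pics/w12.png",im)
im=cv2.cvtColor(bot.camera("scene"),cv2.COLOR_RGB2BGR);cv2.imwrite("pics/s12.png",cv2.resize(im[130:230,210:330],None,fx=5,fy=5,interpolation=cv2.INTER_CUBIC))
E
```

```text
t 14.25 yaw -36.73 turned 2.141 j6 0.156 tq [ 0.08  -0.136  0.425] F [ 5.6 -2.   2.6] op 0.0389 [ 0.5574 -0.2325  0.0939]
```

View pics/w12.png

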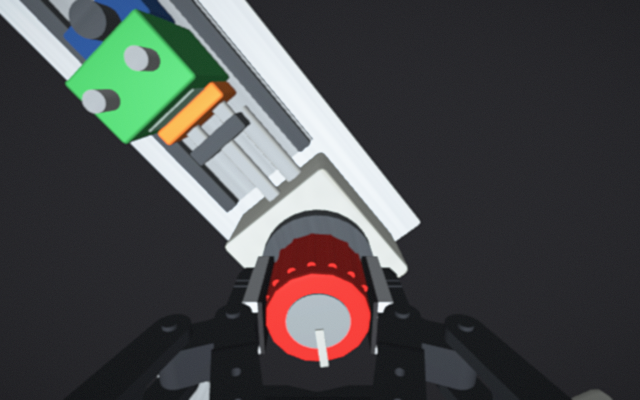

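View pics/s12.png

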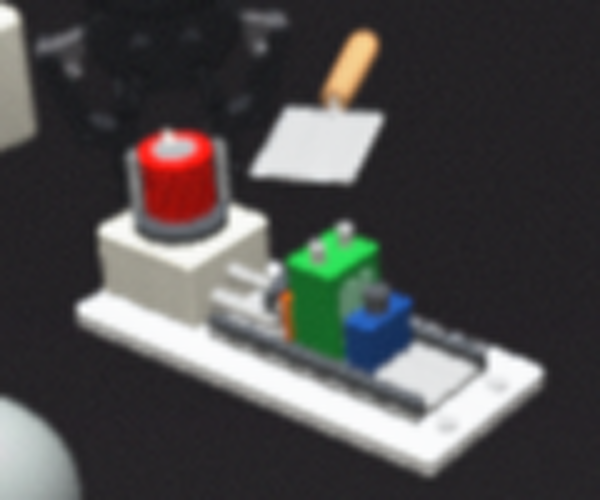

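```bash
python3 -m crank '[[[0,0,0.1],[0,0,0],0.3],[[0,0,0.2],[0,0,0],0.3]]' >/dev/null; python3 tq.py;  python3 -m crank '[[[0,0,0.1],[0,0,0],0.3]]' >/dev/null; python3 tq.py; python3 -m crank '[[[0,0,0.1],[0,0,0],0.3]]' >/dev/null; python3 tq.py; python3 -m crank '[[[0,0,0.1],[0,0,0],0.3]]' >/dev/null; python3 tq.py; python3 -m crank '[[[0,0,0.06],[0,0,0],0.3]]' >/dev/null; python3 tq.py
```

```text
t 14.55 yaw -48.20 turned 2.341 j6 0.356 tq [ 0.134 -0.253  0.39 ] F [ 5.6 -2.5  1.8] op 0.0388 [ 0.5575 -0.2326  0.0939]
t 14.65 yaw -53.93 turned 2.441 j6 0.456 tq [ 0.109 -0.296  0.444] F [ 5.7 -2.7  1.5] op 0.0388 [ 0.5576 -0.2327  0.0939]
t 14.75 yaw -59.66 turned 2.541 j6 0.556 tq [ 0.057 -0.402  0.389] F [ 6.7 -3.9  1.4] op 0.0389 [ 0.5577 -0.2327  0.0939]
t 14.85 yaw -65.39 turned 2.641 j6 0.656 tq [ 0.058 -0.498  0.446] F [ 5.8 -3.1  2.1] op 0.0387 [ 0.5577 -0.2328  0.0939]
t 14.95 yaw -68.77 turned 2.700 j6 0.715 tq [ 0.075 -0.498  0.472] F [ 6.2 -4.6  1.3] op 0.0389 [ 0.5578 -0.2329  0.0939]
```

```bash
python3 -m crank '[[[0,0,0.06],[0,0,0],0.3]]' >/dev/null; python3 tq.py;  python3 -m crank '[[[0,0,0.06],[0,0,0],0.3]]' >/dev/null; python3 tq.py; python3 -m crank '[[[0,0,0.06],[0,0,0],0.3]]' >/dev/null; python3 tq.py; python3 -m crank '[[[0,0,0.06],[0,0,0],0.3]]' >/dev/null; python3 tq.py
```

```text
t 15.05 yaw -72.17 turned 2.760 j6 0.774 tq [ 0.017 -0.546  0.443] F [ 6.8 -4.   0.4] op 0.0384 [ 0.5578 -0.2329  0.0939]
t 15.15 yaw -75.60 turned 2.820 j6 0.834 tq [-0.045 -0.559  0.485] F [ 5.6 -4.3  1.2] op 0.0387 [ 0.5578 -0.233   0.0939]
t 15.25 yaw -79.04 turned 2.880 j6 0.894 tq [-0.046 -0.633  0.489] F [ 5.8 -3.8  0.3] op 0.0387 [ 0.5578 -0.233   0.0939]
t 15.35 yaw -82.47 turned 2.940 j6 0.954 tq [-0.135 -0.591  0.498] F [ 6.  -3.7  1.1] op 0.0390 [ 0.5578 -0.2331  0.0939]
```

```bash
python3 - <<'E'
from h import *
from cell import bot
im=cv2.cvtColor(bot.camera("wrist"),cv2.COLOR_RGB2BGR);cv2.imwrite("pics/w13.png",im)
im=cv2.cvtColor(bot.camera("scene"),cv2.COLOR_RGB2BGR);cv2.imwrite("pics/s13.png",cv2.resize(im[130:230,210:330],None,fx=5,fy=5,interpolation=cv2.INTER_CUBIC))
E
```

```text
(no output)
```

View pics/w13.png

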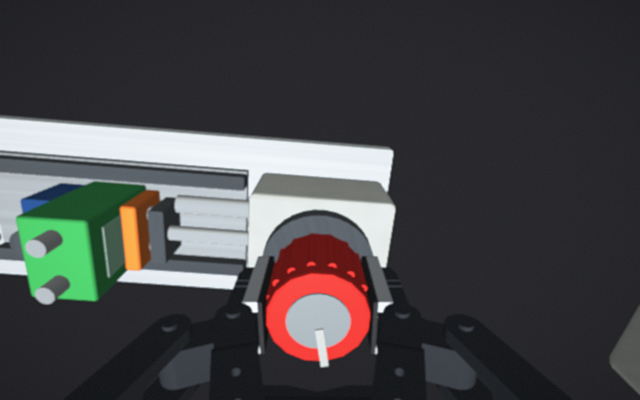

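View pics/s13.png

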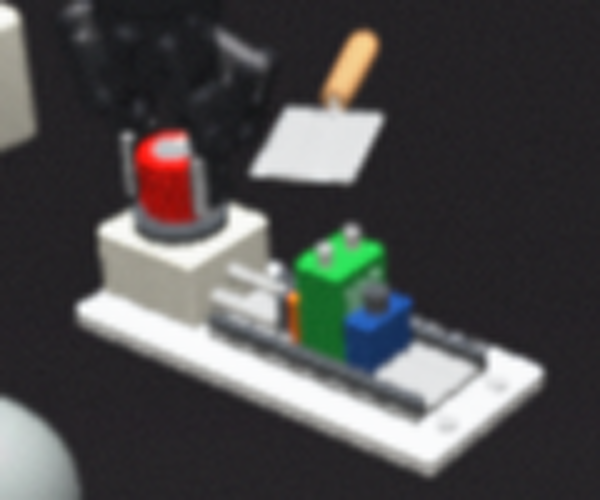

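```bash
python3 -m crank '[[[0,0,0.06],[0,0,0],0.3]]' >/dev/null; python3 tq.py;  python3 -m crank '[[[0,0,0.06],[0,0,0],0.3]]' >/dev/null; python3 tq.py; python3 -m crank '[[[0,0,0.06],[0,0,0],0.3]]' >/dev/null; python3 tq.py
```

```text
t 15.55 yaw -85.87 turned 2.999 j6 1.013 tq [-0.112 -0.599  0.534] F [ 5.7 -4.1  1.2] op 0.0388 [ 0.5579 -0.2332  0.0939]
t 15.65 yaw -89.35 turned 3.059 j6 1.074 tq [-0.191 -0.702  0.472] F [ 6.1 -4.5  1.2] op 0.0389 [ 0.5578 -0.2332  0.0939]
t 15.75 yaw -92.78 turned 3.119 j6 1.134 tq [-0.222 -0.708  0.541] F [ 6.  -4.7  1.2] op 0.0390 [ 0.5578 -0.2333  0.0939]
```

```bash
python3 -m crank '[[[0,0,0.05],[0,0,0],0.3]]' >/dev/null; python3 tq.py;  python3 -m crank '[[[0,0,0.05],[0,0,0],0.3]]' >/dev/null; python3 tq.py; python3 -m crank '[[[0,0,0.05],[0,0,0],0.3]]' >/dev/null; python3 tq.py
```

```text
t 15.85 yaw -95.64 turned 3.169 j6 1.184 tq [-0.265 -0.709  0.503] F [ 6.1 -5.2  0.6] op 0.0388 [ 0.5578 -0.2333  0.0939]
t 15.95 yaw -98.52 turned 3.220 j6 1.234 tq [-0.27  -0.734  0.277] F [ 5.7 -5.1 -0.4] op 0.0388 [ 0.5579 -0.2334  0.0939]
t 16.05 yaw -101.42 turned 3.270 j6 1.285 tq [-0.357 -0.646  0.102] F [ 5.8 -5.6  0.3] op 0.0390 [ 0.5578 -0.2334  0.0939]
```

```bash
python3 -m crank '[[[0,0,0.06],[0,0,0],0.3]]' >/dev/null; python3 tq.py;  python3 -m crank '[[[0,0,0.06],[0,0,0],0.3]]' >/dev/null; python3 tq.py; python3 -m crank '[[[0,0,0.05],[0,0,0],0.3]]' >/dev/null; python3 tq.py; python3 -m crank '[[[0,0,0],[0,0,0],0.3]]' >/dev/null; python3 tq.py;
```

```text
t 16.15 yaw -104.90 turned 3.331 j6 1.345 tq [-0.422 -0.649 -0.028] F [ 5.  -5.6 -0.3] op 0.0390 [ 0.5578 -0.2335  0.0939]
t 16.25 yaw -108.38 turned 3.392 j6 1.406 tq [-0.476 -0.699 -0.099] F [ 5.1 -5.6  0.1] op 0.0389 [ 0.5578 -0.2335  0.0939]
t 16.35 yaw -111.23 turned 3.441 j6 1.456 tq [-0.527 -0.697 -0.104] F [ 6.  -5.6 -0.5] op 0.0386 [ 0.5578 -0.2336  0.0939]
t 16.45 yaw -111.17 turned 3.440 j6 1.454 tq [-0.539 -0.7   -0.2  ] F [ 4.5 -4.  -1.1] op 0.0386 [ 0.5578 -0.2336  0.0939]
```

```bash
python3 -m crank '[[[0,0,0.06],[0,0,0],0.3],[[0,0,0.06],[0,0,0],0.3]]' >/dev/null; python3 tq.py; python3 - <<'E'
from h import *
from cell import bot
im=cv2.cvtColor(bot.camera("wrist"),cv2.COLOR_RGB2BGR);cv2.imwrite("pics/w14.png",im)
E
```

```text
t 16.65 yaw -114.61 turned 3.500 j6 1.514 tq [-0.61  -0.686 -0.208] F [ 5.  -5.5  0.7] op 0.0388 [ 0.5578 -0.2336  0.0939]
```

View pics/w14.png

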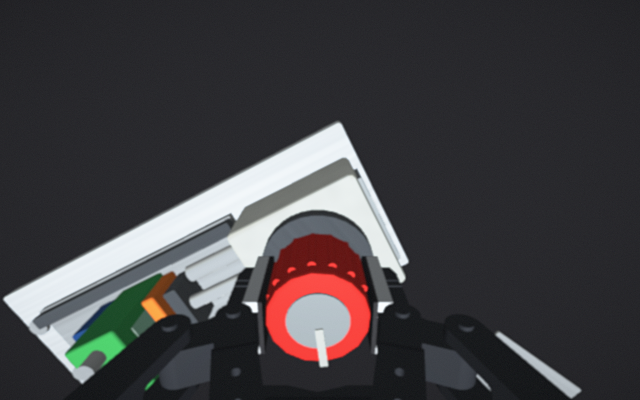

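```bash
python3 -m crank '[[[0,0,0],[0,0,0],0.6],[[0,0,0],[0,0,0],0.7],[[0,0,0],[0,0,0],0.7],[[0,0,0],[0,0,0],0.7]]'; python3 -m crank '[[[0,0,0],[0,0,-0.015],0.7],[[0,0,0],[0,0,-0.045],0.7],[[0,0,0],[0,0,-0.085],0.7],[[0,0,0],[0,0,-0.13],0.7],[[0,0,0],[0,0,-0.16],0.7],[[0,0,0],[0,0,-0.16],0.7]]'; python3 - <<'E'
from h import *
from cell import bot
import pickle
p=bot.camera_params("wrist")
im=cv2.cvtColor(bot.camera("wrist"),cv2.COLOR_RGB2BGR);cv2.imwrite("pics/w15.png",im);pickle.dump(p,open("w15.pkl","wb"))
im=cv2.cvtColor(bot.camera("scene"),cv2.COLOR_RGB2BGR);cv2.imwrite("pics/s15f.png",im);cv2.imwrite("pics/s15.png",cv2.resize(im[150:230,220:320],None,fx=7,fy=7,interpolation=cv2.INTER_CUBIC))
E
```

```text
t: 17.1
position: [0.5554, -0.232, 0.0925]
orientation: [0.977, -0.213, 0.0, -0.0]
ft_force: [0.9, 0.1, -0.0]
opening: 0.0596
t: 17.7
position: [0.5582, -0.2336, 0.2615]
orientation: [0.977, -0.213, 0.007, 0.002]
ft_force: [0.2, -0.3, 1.2]
opening: 0.0594
```

View pics/w15.png

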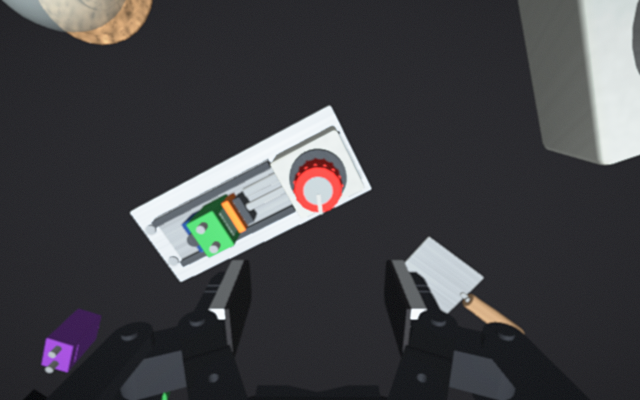

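View pics/s15.png

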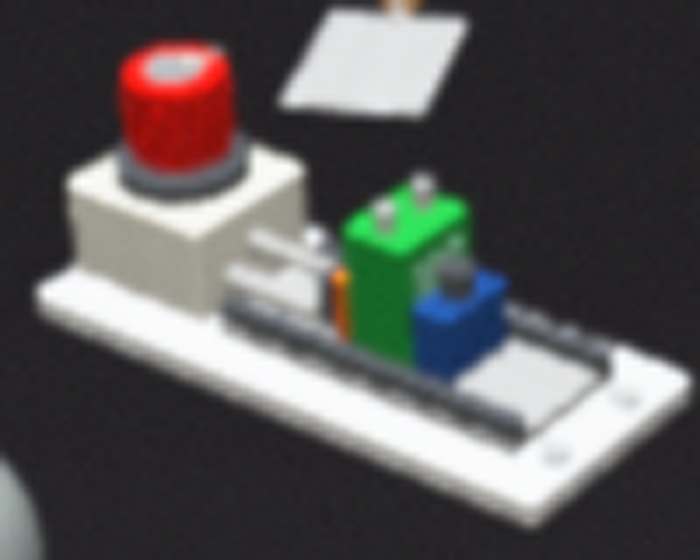

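```bash
python3 -m crank '[[[0,0,-0.14],[0,0,0],0.7],[[0,0,-0.28],[0,0,0],0.7],[[0,0,-0.42],[0,0,0],0.7],[[0,0,-0.56],[0,0,0],0.7],[[0,0,-0.7],[0,0,0],0.7],[[0,0,-0.84],[0,0,0],0.7],[[0,0,-0.98],[0,0,0],0.7],[[0,0,-1.12],[0,0,0],0.7]]' >/dev/null; python3 -m crank '[[[0,0,-0.14],[0,0,0],0.7],[[0,0,-0.28],[0,0,0],0.7],[[0,0,-0.42],[0,0,0],0.7],[[0,0,-0.56],[0,0,0],0.7],[[0,0,-0.7],[0,0,0],0.7],[[0,0,-0.84],[0,0,0],0.7],[[0,0,-0.98],[0,0,0],0.7],[[0,0,-1.12],[0,0,0],0.7]]' >/dev/null; python3 -m crank '[[[0,0,-0.14],[0.02,0,0.02],0.7],[[0,0,-0.28],[0.04,0,0.04],0.7],[[0,0,-0.42],[0.04,0,0.05],0.7],[[0,0,-0.56],[0.04,0,0.05],0.7],[[0,0,-0.7],[0.04,0,0.05],0.7],[[0,0,-0.84],[0.04,0,0.05],0.7],[[0,0,-0.98],[0.04,0,0.05],0.7],[[0,0,-1.12],[0.04,0,0.05],0.7]]'; python3 tq.py; python3 - <<'E'
from h import *
from cell import bot
import pickle
p=bot.camera_params("wrist")
im=cv2.cvtColor(bot.camera("wrist"),cv2.COLOR_RGB2BGR);cv2.imwrite("pics/w16.png",im);pickle.dump(p,open("w16.pkl","wb"))
E
```

```text
t: 20.2
position: [0.5449, -0.1929, 0.2006]
orientation: [0.102, 0.995, 0.0, -0.002]
ft_force: [0.7, 0.6, -0.1]
opening: 0.0598
t 20.20 yaw 78.26 turned 0.134 j6 -1.799 tq [ 0.024 -0.007  0.008] F [ 0.7  0.6 -0.1] op 0.0598 [ 0.5449 -0.1929  0.2006]
```

View pics/w16.png

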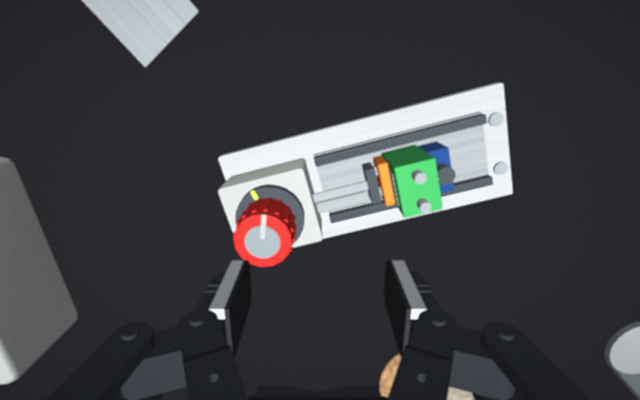

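Both marks are now in view: the yellow collar mark near (254,195) and the white line from about (263,238) to (264,214). I'll measure the slip and the cell pose.

```bash
python3 - <<'E'
from h import *
import pickle
p=pickle.load(open("w16.pkl","rb")); im=cv2.imread("pics/w16.png")
cv2.imwrite("pics/w16c.png",cv2.resize(im[180:275,220:320],None,fx=6,fy=6,interpolation=cv2.INTER_CUBIC))
for c in blobs(mask(im,(22,120,120),(35,255,255)),3):
    M=cv2.moments(c); u=(M['m10']/M['m00'],M['m01']/M['m00']); Y=onz(p,u,.064); print("yellow",u,Y)
for n,uv,z in(("knob centre",(263.5,241),.102),("line outer",(264,214.5),.102)): print(n,onz(p,uv,z))
for c in blobs(mask(im,(0,150,190),(6,255,255))|mask(im,(172,150,190),(180,255,255)),50): r=rectz(p,c,.102); print("red",r)
for c in blobs(mask(im,(50,90,190),(75,255,255)),100): r=rectz(p,c,.074);print("green",r,toh(np.array(r[0])/1000))
E
```

```text
yellow (253.9954337899543, 194.6255707762557) [ 0.53386805 -0.23897664  0.064     ]
knob centre [ 0.55617917 -0.23173056  0.102     ]
line outer [ 0.53771422 -0.22660634  0.102     ]
red ((555.8509521484375, -232.34197998046875), (39.13136672973633, 38.79717254638672), 60.292213439941406)
green ((550.4074096679688, -118.80260467529297), (38.733306884765625, 28.772302627563477), 2.923147439956665) [-0.00093153 -0.00075707]
```

View pics/w16c.png

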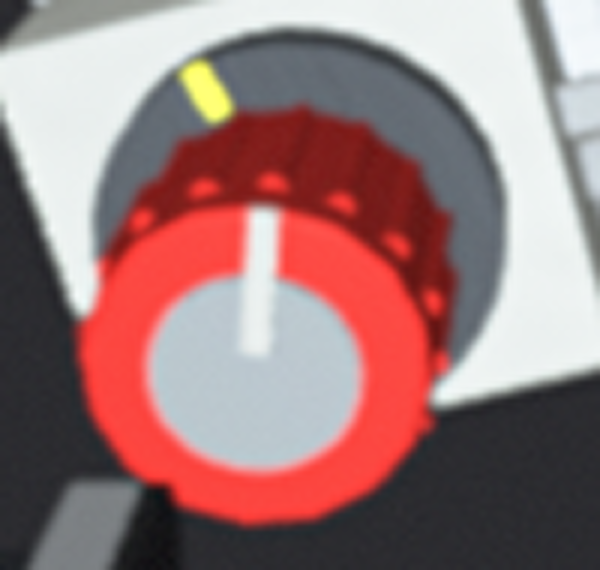

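Slip measures 0.60 rad, with the marks 13 mm apart, so that is one click. The cell is square and against the stop, and the gripper is clear. I'll hand it in.

```bash
python3 - <<'E'
from cell import bot
s=bot.sense(); print(s['t'],s['ft_force'],abs(s['joint_vel']).max()); print(bot.close_job())
E
```

```text
20.25 [-0.2835607  -1.08217678  0.58061023] 0.2801463571986036
the job is handed in; nothing more can be done
None
```

I stood the green cell on the bed between the rails, turned the knob clockwise until the clutch clicked once, let go, and handed the job in at about 20 s. I was not told whether it passed.

- **Placing:** the cell touched the bed with about 9 N on the wrist sensor, far below the 60 N limit. I set it about 10 mm further forward than the nest point, because a guide rod sticks out about 9 mm from the jaw face. That is still inside the allowed range.
- **Turning:** the click came after about 3.2 rad, when the torque fell from 0.5 N m to slightly negative. I turned on to about 3.5 rad before letting go.
- **Last wrist picture:** the clutch had slipped about 0.60 rad, with the marks 13 mm apart, so one click. The cell is against the stop, within 1 mm of midway between the rails and about 0.1° off square. The open gripper was clear above the knob.
- **Not checked:** I could not measure the jaw force. The jaw springs looked compressed in the pictures. I took no final measurement of the bystanders, but the gripper never came near enough to touch them. The arm was still settling at hand-in (largest joint speed 0.28 rad/s).

No check failed or disagreed beyond the 1–2 mm scatter between camera views.

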